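Close the split casting moulds and warm them on the sloping stand

ROBOT

A 6-joint arm with a two-finger parallel gripper is mounted at the origin on the work surface. World frame = base frame: x ahead of the robot, y to its left, z up, the work surface at z = 0. Lengths are in m, angles in rad, forces in N, time in s.
With the tool pointing down it reaches from about 0.325 to 0.925 m from the base axis. Payload 3.1 kg.
Tool frame: the origin (TCP) lies on the front face of the gripper's body, between the roots of the fingers; the fingertips stand env.tip_reach ahead of it and the grasp point (between the pads) lies 54 mm ahead of it (env.tip_reach is the distance from the TCP to the fingertips, in m); z points along the fingers, x is the direction in which the jaws open and shut, and the axes are right-handed (so a half turn about z gives the same grasp; the last joint's range is limited). The gripper opens to 85 mm and grips with 20 to 120 N. Pads are 22 mm wide; open, the fingers measure 114 mm over their backs; the gripper's body (76 mm by 85 mm) begins 54 mm behind the grasp point. The pads swing forward as they close: fully open they stand 13 mm farther back than shut.
Start: joints at [1.195, 0.217, 1.613, -0, 1.311, -0.112], TCP at [0.163, 0.603, 0.304] pointing down, gripper open.
Joint ranges: [-2.75, 2.75], [-0.78, 2.1], [0.31, 2.55], [-1.13, 4.27], [0.13, 2.63], [-2.58, 2.58]. Speed limits (rad/s): [2.79, 2.79, 3.14, 3.14, 3.14, 3.14].

INTERFACE

Orientations are given as a unit quaternion [w, x, y, z].
In Python, from station import env, optics gives the robot as it stands.
- The arm moves only by the tool move_arm, never from a script. Its argument "series" is text: rows parted by semicolons, each of 7 numbers parted by spaces: the shift along the tool's x, y, z in mm, then the turn, a rotation vector about the tool's x, y, z in rad, then the finger opening in mm, from 0 to 85.4. A call has 1 to 5 rows; each row shifts and turns the commanded pose from where the row before left it, along the tool's axes as they then stand; what a row does not reach is not made up. A row lasts 1/12 s, in which the tool goes at most 41.7 mm and 7.16 degrees, less where a joint would pass 70% of its speed; a pose out of reach is approached as far as the arm can. A call with a gripper value outside its range is refused whole. The fingers move at their own pace and stop on an object; the grip force is fixed at half the most. Time passes only in rows, so rows that do not move let the fingers close. It gives the time, the measured TCP pose, the force and the opening at its end, in the units of the state.
- env.read_state(): the state, without advancing time (a new reading comes with each control period).
- optics.grab_frame(name): name is "scene" or "side" or "wrist"; returns (picture, depth): 480x640x3 uint8, red, green, blue; 480x640 float32, m along the optical axis (not along the pixel's ray), 0 where there is no reading.
- optics.camera_params(name): a dict with "K" (3x3 intrinsics, pixels), "position" and "attitude" of the camera in the world. Camera axes: x right, y down, z forward; pixel columns grow to the right and rows downward; lengths in m; the calibration is good to about 2 mm. The wrist camera is an equidistant fisheye: a pixel r from the principal point sees the ray r / f radians off the axis. A picture is of the moment at which its call begins: read the wrist's pose just before it. camera_params takes no time and is no camera call; for the wrist camera it gives the pose at the moment of the call.
- env.sign_off(): hands the job in, once; it reports no verdict.
The state is a dict: "t": time; "joint_pos": joint angles; "joint_vel": joint speeds; "tau": joint torques, N m; "ee_pos": TCP position; "tcp_rot": TCP orientation; "ft_force": force on the tool from outside, world axes, zero at the start; "wrist_torque": the same for the moment, N m; "gripper_width": finger opening in m.
Only numpy, scipy, OpenCV 4.12 (cv2) and the standard library are available. Lean on these libraries where they do the work, as an engineer would, in place of code of your own. Each camera call takes 0.05 s, during which the arm holds its last target.

TASK

Put every top mould half on the bench back on its own bottom half - the one whose ribs run as the brown lines painted on the top do, red ends together - fully home, and get these closed moulds onto the two narrow rails of the sloping stand, side by side, each lying straight up and down the slope with its low end against the yellow toe ledge. When all of them are there, press the green start button on the timer. A bottom half whose top is missing needs nothing done; leave the jar, the slide box and the glass dish where they are.

Things in the scene. Friction and masses are not known exactly. Their poses are not given: they have to be found in the camera images.
- bottom_1: Cream bottom half of mould 1, 96 (x) x 56 (y) x 26 mm, 200 g, joint face up. Origin: centre of underside, z up. Brown round-topped ribs, 12 wide, 10 high: one 84 long along x at y 0; cross ribs at x -30 (+y side) and x 12 (-y side) out to the edges. Red bar at +x end. Mates only with top_1; if that is absent, needs nothing done.
- top_1: Grey-blue top half, 96 (x) x 52 (y) x 28 mm, 170 g, joint face down, may be absent (None). Origin: centre of underside, z up. Channels below, 15 wide, 12 deep, as brown lines on top: along x at y 0, across at x -30 (+y side), x 12 (-y side). Red bar at +x end. Home on bottom_1: same axes, origin 26 mm above its origin (mould 54 high); on others or turned round stands 10 proud.
- bottom_2: Cream bottom half of mould 2, 96 (x) x 56 (y) x 26 mm, 200 g, joint face up. Origin: centre of underside, z up. Brown round-topped ribs, 12 wide, 10 high: one 84 long along x at y 0; cross ribs at x 20 (+y side) and x 20 (-y side) out to the edges. Red bar at +x end. Mates only with top_2; if that is absent, needs nothing done.
- top_2: Grey-blue top half, 96 (x) x 52 (y) x 28 mm, 170 g, joint face down, may be absent (None). Origin: centre of underside, z up. Channels below, 15 wide, 12 deep, as brown lines on top: along x at y 0, across at x 20 (+y side), x 20 (-y side). Red bar at +x end. Home on bottom_2: same axes, origin 26 mm above its origin (mould 54 high); on others or turned round stands 10 proud.
- bottom_3: Cream bottom half of mould 3, 96 (x) x 56 (y) x 26 mm, 200 g, joint face up. Origin: centre of underside, z up. Brown round-topped ribs, 12 wide, 10 high: one 84 long along x at y 0; cross ribs at x 30 (+y side) and x -8 (-y side) out to the edges. Red bar at +x end. Mates only with top_3; if that is absent, needs nothing done.
- top_3: Grey-blue top half, 96 (x) x 52 (y) x 28 mm, 170 g, joint face down, may be absent (None). Origin: centre of underside, z up. Channels below, 15 wide, 12 deep, as brown lines on top: along x at y 0, across at x 30 (+y side), x -8 (-y side). Red bar at +x end. Home on bottom_3: same axes, origin 26 mm above its origin (mould 54 high); on others or turned round stands 10 proud.
- deck (a point): Centre of the fixed sloping stand's support plane (rail tops), about 70 mm up. x up the slope (0.21 rad, low edge to the robot), y along the rails, z square to it. Two steel rails 12 mm wide, 300 long, at x -24 and +24, 16 above a plate. Yellow toe ledge: face at x -48, 14 above the rail tops. A mould touching the ledge has its origin at x 0, z 0.
- bay_1 (a point): Middle of a bay on the rails, same axes as deck, at its y = -100 mm; red lines on the plate part the bays. Any mould may go in any bay, either end up the slope.
- bay_2 (a point): Middle of a bay on the rails, same axes as deck, at its y = 0 mm; red lines on the plate part the bays. Any mould may go in any bay, either end up the slope.
- bay_3 (a point): Middle of a bay on the rails, same axes as deck, at its y = 100 mm; red lines on the plate part the bays. Any mould may go in any bay, either end up the slope.
- start_top (a point): Centre of the top of the round green start button (30 mm across), on an off-white timer box 52 x 64 x 30 mm fixed to the bench; it is pressed straight down.
- start (a joint): Start button: 0 is up, 0.006 m fully down (5 N); it springs back when let go, and a press of 4 mm or more counts.
- jar: Bystander: amber glass jar with white cap, 64 mm across, 85 mm high; origin at the centre of its underside.
- slide_box: Bystander: blue plastic slide box with a steel catch, 100 x 170 x 32 mm; origin at the centre of its underside.
- dish: Bystander: shallow glass dish 90 mm across, 18 mm high; origin at the centre of its underside.
Mind the look-alikes: they are no part of the job. What is shaped like the bottom_2 but orange or purple is not meant.

How it is judged:
By the outcome, as a careful person would: the job done as asked, in the order asked, and still so for the second after the job is handed in, with the robot touching nothing.
Of top_1, top_2, top_3 only 2 to 3 are there at a start; the rules pass over those that are not, and their reading is None.
At some moment in a run one of bottom_1, top_1, bottom_2, top_2, bottom_3, top_3 may be knocked a few centimetres aside while the robot is not near it.
It also fails if it takes over 210 s, if anything falls off the work surface, if the arm or the gripper's body presses on something with over 40 N, if the wrist force passes 120 N, or if a joint passes its speed limit or range.

## Working session

There is one attempt and no reset: what is moved stays moved. The work goes in short steps, Python scripts to look and compute and a tool call to move; the robot and the scene stay as the last step left them, time stands still between calls to the robot, and variables do not carry over. Pictures are saved under pics/ and viewed, and the job is handed in when it is done.

Besides the shell and the picture viewer there is one more tool, called after "Request:" in YAML: its name, and indented under it one key for each argument. move_arm: Moves the arm, as the interface text tells. Its arguments: {"type":"object","properties":{"series":{"type":"string"}},"required":["series"]}

```bash
ls; mkdir -p pics; python3 - <<'E'
from station import env, optics
import cv2, numpy as np
print(env.read_state(), env.tip_reach)
for n in ["scene","side","wrist"]:
    p,d=optics.grab_frame(n); c=optics.camera_params(n); print(n,c)
    cv2.imwrite(f"pics/{n}0.png",p[:,:,::-1]); np.save(f"pics/{n}0.npy",d)
E
```

```text
pics
{'t': 0.0, 'joint_pos': array([ 1.19481734e+00,  2.17776869e-01,  1.61494439e+00, -2.48180744e-05,
        1.31125153e+00, -1.12182726e-01]), 'joint_vel': array([-0.00065125, -0.00153679, -0.00085494,  0.00046007,  0.00236561,
        0.00069416]), 'tau': array([ 1.18984815e-03, -3.96825027e+01, -3.03862596e+01,  1.44486859e-05,
        9.23194602e-03,  1.66096363e-06]), 'ee_pos': array([0.16270516, 0.60278998, 0.30254859]), 'tcp_rot': array([ 6.23477403e-04,  7.93958247e-01,  6.07971123e-01, -1.01374868e-03]), 'ft_force': array([ 0.29002159,  0.3404282 , -0.36520984]), 'wrist_torque': array([-0.02735287, -0.02708238,  0.00069379]), 'gripper_width': 0.08532871708889582} 0.0726
scene {'K': array([[483.99075371,   0.        , 330.77206559],
       [  0.        , 483.99075371, 239.90857896],
       [  0.        ,   0.        ,   1.        ]]), 'position': array([1.54116894, 0.01924861, 0.94645342]), 'attitude': array([-0.26968074,  0.60117691,  0.68982042, -0.30001068])}
side {'K': array([[624.82960291,   0.        , 319.4113581 ],
       [  0.        , 624.82960291, 234.97826598],
       [  0.        ,   0.        ,   1.        ]]), 'position': array([ 0.02538389, -0.91823938,  1.19624196]), 'attitude': array([-0.34567683,  0.88906533, -0.28005635,  0.10788334])}
wrist {'K': array([[371.64829954,   0.        , 317.55884908],
       [  0.        , 371.64829954, 238.51289096],
       [  0.        ,   0.        ,   1.        ]]), 'position': array([0.0934502 , 0.62003625, 0.37259668]), 'attitude': array([0.11383354, 0.78563396, 0.60197804, 0.08627655])}
```

View pics/scene0.png

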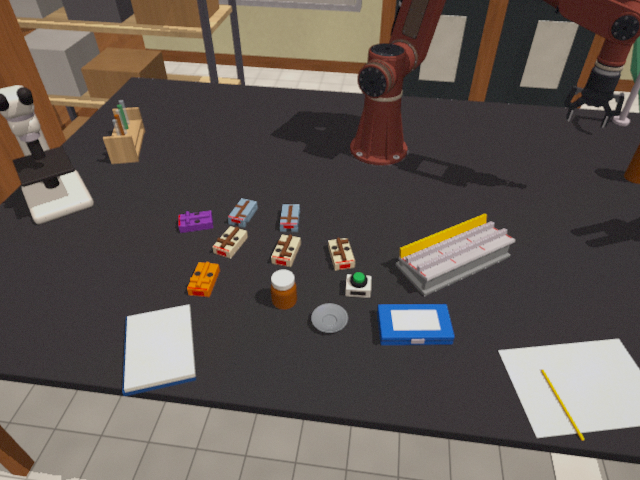

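View pics/side0.png

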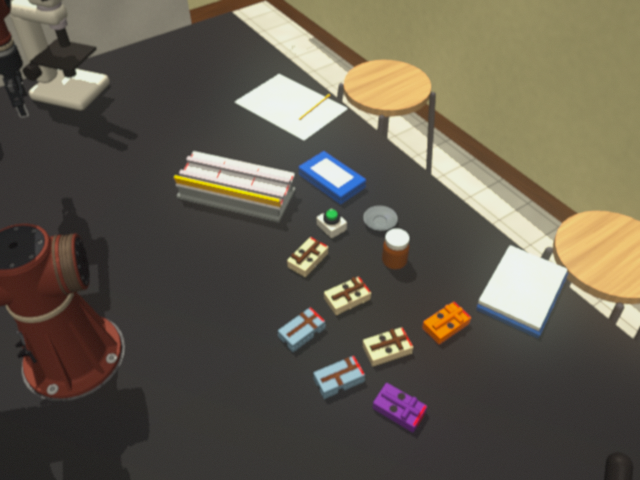

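View pics/wrist0.png

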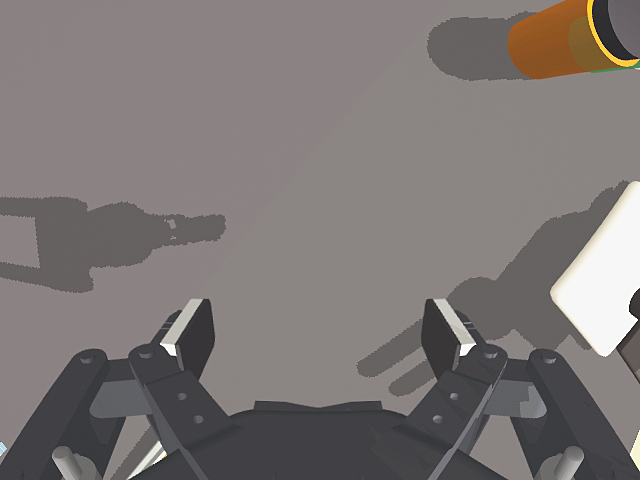

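```bash
cat > h.py <<'E'
import numpy as np, cv2
from scipy.spatial.transform import Rotation as R
from station import env, optics
def rot(q): return R.from_quat([q[1],q[2],q[3],q[0]]).as_matrix()
def cam(n):
    c=optics.camera_params(n); return c['K'],np.array(c['position']),rot(c['attitude'])
def rays(n,uv,c=None):
    K,p,A=c or cam(n); uv=np.atleast_2d(np.asarray(uv,float))
    x=(uv[:,0]-K[0,2])/K[0,0]; y=(uv[:,1]-K[1,2])/K[1,1]
    if n=='wrist':
        r=np.hypot(x,y)+1e-12; d=np.c_[np.sin(r)*x/r,np.sin(r)*y/r,np.cos(r)]
    else: d=np.c_[x,y,np.ones_like(x)]
    return p,d@A.T
def onplane(n,uv,z,c=None):
    p,d=rays(n,uv,c); return p+d*((z-p[2])/d[:,2])[:,None]
def pts(n,uv,depth,c=None):
    uv=np.atleast_2d(uv); p,d=rays(n,uv,c); z=depth[uv[:,1].astype(int),uv[:,0].astype(int)]
    K,pp,A=c or cam(n)
    return p+d*(z/((d@A)[:,2]))[:,None]
def proj(n,P,c=None):
    K,p,A=c or cam(n); q=(np.atleast_2d(P)-p)@A
    if n=='wrist':
        th=np.arctan2(np.hypot(q[:,0],q[:,1]),q[:,2]); s=th/(np.hypot(q[:,0],q[:,1])+1e-12)
        return np.c_[K[0,0]*q[:,0]*s+K[0,2],K[1,1]*q[:,1]*s+K[1,2]]
    return np.c_[K[0,0]*q[:,0]/q[:,2]+K[0,2],K[1,1]*q[:,1]/q[:,2]+K[1,2]]
E
python3 - <<'E'
from h import *
a=cv2.imread('pics/scene0.png')[180:310,170:370]; cv2.imwrite('pics/c1.png',cv2.resize(a,None,fx=4,fy=4,interpolation=2))
a=cv2.imread('pics/side0.png')[140:440,160:480]; cv2.imwrite('pics/c2.png',cv2.resize(a,None,fx=2,fy=2,interpolation=2))
p=cv2.imread('pics/scene0.png');d=np.load('pics/scene0.npy')
hsv=cv2.cvtColor(p,cv2.COLOR_BGR2HSV)
for (u,v) in [(222,243),(243,205),(288,210),(290,243),(341,243),(358,279),(415,320),(285,280),(329,318),(440,235),(300,400)]:
    print((u,v),hsv[v,u],d[v,u],pts('scene',[[u,v]],d).round(4))
E
```

```text
(222, 243) [ 10 164 112] 1.3380765 [[ 0.606  -0.398   0.0342]]
(243, 205) [  6  76 127] 1.4688277 [[ 0.4292 -0.3868  0.0309]]
(288, 210) [174  27 130] 1.4563733 [[ 0.4308 -0.2476  0.0291]]
(290, 243) [ 23  55 203] 1.3506883 [[ 0.5722 -0.2138  0.0277]]
(341, 243) [ 12 166 100] 1.3389561 [[ 0.562  -0.0719  0.0373]]
(358, 279) [ 69 183 178] 1.2185283 [[ 0.7049 -0.0125  0.0526]]
(415, 320) [110   3 219] 1.1554573 [[0.7956 0.1336 0.0282]]
(285, 280) [ 23   5 219] 1.1665401 [[ 0.7654 -0.1853  0.087 ]]
(329, 318) [120   7 148] 1.1868461 [[ 0.7999 -0.0729  0.0045]]
(440, 235) [ 23 255 214] 1.3255343 [[0.5215 0.1956 0.0657]]
(300, 400) [165   9  57] 1.0287825 [[ 1.0231e+00 -1.0480e-01  6.0000e-04]]
```

View pics/c1.png

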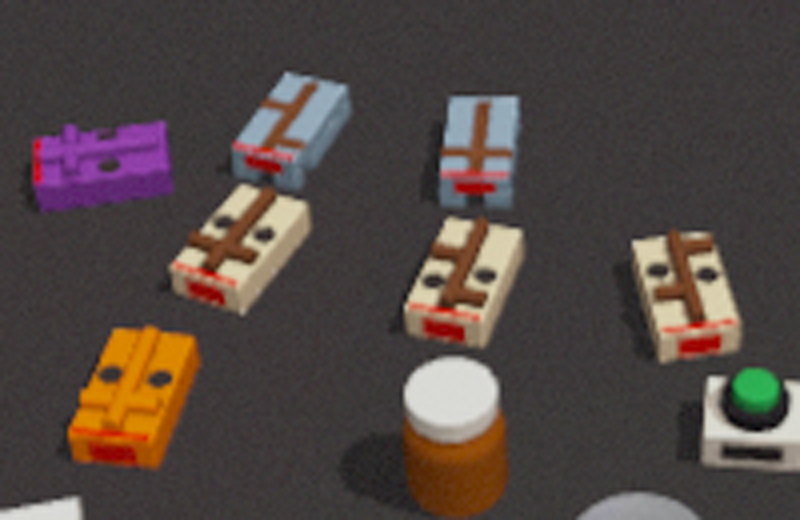

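View pics/c2.png

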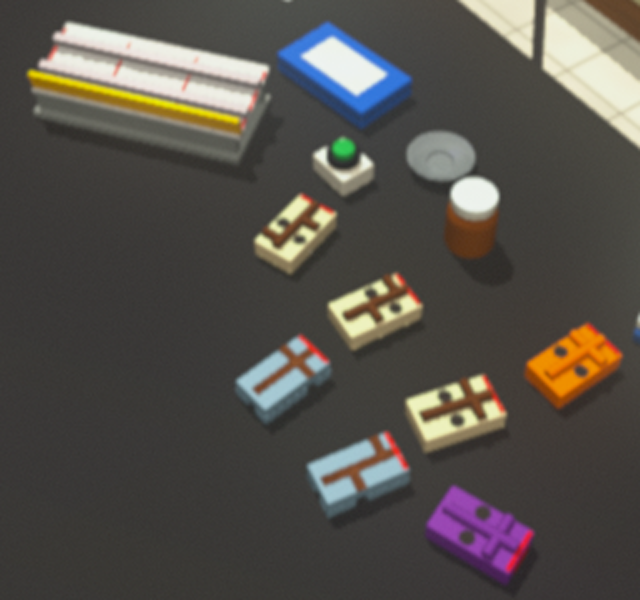

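```bash
cat >> h.py <<'E'
def cloud(n,d,c=None):
    v,u=np.mgrid[0:480,0:640]; uv=np.c_[u.ravel(),v.ravel()]
    P=pts(n,uv,d,c).reshape(480,640,3); P[d<=0]=np.nan; return P
def look(n,tag):
    c=cam(n); p,d=optics.grab_frame(n); b=p[:,:,::-1].copy(); cv2.imwrite(f'pics/{tag}.png',b); np.save(f'pics/{tag}.npy',d)
    return b,d,c
def blobs(P,hsv,zlo,zhi,minn=60):
    m=((P[:,:,2]>zlo)&(P[:,:,2]<zhi)).astype(np.uint8)
    k,l,s,ce=cv2.connectedComponentsWithStats(m,connectivity=8); out=[]
    for i in range(1,k):
        if s[i,4]<minn: continue
        q=P[l==i]; r=cv2.minAreaRect((q[:,:2]*1000).astype(np.float32))
        out.append((i,s[i,4],ce[i].round(),np.round(r[0],1),np.round(r[1],1),round(r[2],1),np.median(hsv[l==i],axis=0)))
    return out,l
def red(b):
    h=cv2.cvtColor(b,cv2.COLOR_BGR2HSV); return ((h[:,:,0]<4)|(h[:,:,0]>176))&(h[:,:,1]>200)&(h[:,:,2]>110)
E
python3 - <<'E'
from h import *
for n in ['scene','side']:
    b=cv2.imread(f'pics/{n}0.png');d=np.load(f'pics/{n}0.npy');P=cloud(n,d)
    o,l=blobs(P,cv2.cvtColor(b,cv2.COLOR_BGR2HSV),.018,.045)
    print(n)
    for x in o:
        if 250<x[3][0]<900 and abs(x[3][1])<600: print(x)
    y=cv2.inRange(cv2.cvtColor(b,cv2.COLOR_BGR2HSV),(20,200,120),(28,255,255))>0
    q=P[y]; q=q[np.isfinite(q[:,0])&(q[:,0]>.3)&(q[:,0]<.8)&(q[:,2]>.03)&(q[:,1]>0)]
    print('ledge',q.mean(0),cv2.minAreaRect((q[:,:2]*1000).astype(np.float32)),np.percentile(q[:,2],[2,50,98]))
E
```

```text
scene
(33, np.int32(424), array([242., 210.]), array([ 444.7, -385.2]), array([ 56.2, 103.8]), 80.1, array([102.,  50., 156.]))
(34, np.int32(404), array([289., 215.]), array([ 447.9, -241. ]), array([104.2,  52.5]), 6.2, array([102. ,  50. , 158.5]))
(35, np.int32(485), array([194., 219.]), array([ 503.9, -513.5]), array([64.4, 95.3]), 20.8, array([143., 159., 150.]))
(39, np.int32(538), array([229., 239.]), array([ 576.3, -387.6]), array([ 59.3, 100. ]), 75.7, array([ 18. ,  70. , 171.5]))
(42, np.int32(542), array([285., 248.]), array([ 587.6, -223.3]), array([ 56.6, 100.7]), 82.8, array([ 18.,  69., 172.]))
(43, np.int32(543), array([341., 251.]), array([578.9, -71. ]), array([100.2,  56.2]), 19.1, array([ 18.,  72., 170.]))
(47, np.int32(623), array([455., 267.]), array([601.4, 252. ]), array([106.3, 314.2]), 16.3, array([ 15.,  12., 107.]))
(51, np.int32(667), array([202., 277.]), array([ 726.5, -414.1]), array([99.5, 56.8]), 1.6, array([ 17., 255., 209.]))
(53, np.int32(374), array([358., 284.]), array([693.9, -12.7]), array([55.7, 63.8]), 2.8, array([ 26. ,  24.5, 157. ]))
(5
[... 1219 characters left out ...]
]), 2.2, array([ 16., 255., 227.]))
(86, np.int32(938), array([301., 327.]), array([ 447. , -241.4]), array([101.3,  55.8]), 6.7, array([ 96.,  55., 177.]))
(104, np.int32(1043), array([387., 344.]), array([ 574.9, -387.5]), array([61.7, 97.1]), 74.6, array([ 25.,  74., 183.]))
(121, np.int32(1097), array([339., 374.]), array([ 443.2, -387.4]), array([56.7, 97.7]), 81.4, array([ 97.,  55., 178.]))
(134, np.int32(1286), array([400., 405.]), array([ 503.7, -514.9]), array([60.8, 96.8]), 20.2, array([143., 155., 160.]))
ledge [0.50293713 0.21111844 0.06349365] ((507.2427673339844, 205.53118896484375), (16.547847747802734, 298.5302429199219), 36.74781036376953) [0.04830786 0.06399435 0.07625106]
```

```bash
cat >> h.py <<'E'
def tgt(yaw_x_deg,tilt=None):
    # tool z down, tool x at world yaw
    a=np.radians(yaw_x_deg); x=np.array([np.cos(a),np.sin(a),0]); z=np.array([0,0,-1.]); return np.c_[x,np.cross(z,x),z]
def delta(pos,Rt,s=None):
    s=s or env.read_state(); R0=rot(s['tcp_rot']); dp=R0.T@(np.array(pos)-s['ee_pos'])*1000
    rv=R.from_matrix(R0.T@Rt).as_rotvec()
    print('shift mm (tool at start)',dp.round(1),'rotvec',rv.round(4),'after-turn shift',(Rt.T@(np.array(pos)-s['ee_pos'])*1000).round(1), 'rows>=',round(max(np.linalg.norm(dp)/41.7,np.degrees(np.linalg.norm(rv))/7.16),1))
def st():
    s=env.read_state(); Rm=rot(s['tcp_rot']); print('t',round(s['t'],2),'pos',(s['ee_pos']*1000).round(1),'yawx',np.degrees(np.arctan2(Rm[1,0],Rm[0,0])).round(2),'z',Rm[:,2].round(4),'F',s['ft_force'].round(1),'w',round(s['gripper_width']*1000,1),'j6',s['joint_pos'][5].round(2)); return s
E
python3 - <<'E'
from h import *
st(); K,p,A=cam('wrist'); s=env.read_state(); R0=rot(s['tcp_rot']); print(R0.T@(p-s['ee_pos']),R0.T@A)
delta([.5,.15,.3],tgt(90)); delta([.47,-.28,.3],tgt(90))
E
```

```text
t 0.15 pos [162.8 602.9 302.8] yawx 74.88 z [-7.0e-04 -1.8e-03 -1.0e+00] F [ 0.7 -0.7  0.1] w 85.6 j6 -0.11
[-0.00167092 -0.07140033 -0.06974418] [[ 9.99999811e-01  2.88487245e-04  5.43794890e-04]
 [-4.30571670e-04  9.59130231e-01  2.82964687e-01]
 [-4.39938415e-04 -2.82964868e-01  9.59130174e-01]]
shift mm (tool at start) [-349.3  443.7    3.4] rotvec [-0.0005  0.0019 -0.2638] after-turn shift [-452.9  337.2    2.8] rows>= 13.5
shift mm (tool at start) [-772.2  526.8    4.2] rotvec [-0.0005  0.0019 -0.2638] after-turn shift [-882.9  307.2    2.8] rows>= 22.4
```

Request:
move_arm:
  series: "-25 32 0 0 0 -0.088 85;-25 32 0 0 0 -0.088 85;-30 26 0 0 0 -0.088 85;-33 24 0 0 0 0 85;-33 24 0 0 0 0 85"

```text
t: 0.57
ee_pos: [0.2862, 0.4409, 0.3035]
tcp_rot: [0.0, 0.707, 0.708, -0.0]
ft_force: [1.0, 0.2, -0.0]
gripper_width: 0.0848
```

Request:
move_arm:
  series: "-33 24 0 0 0 0 85;-33 24 0 0 0 0 85;-33 24 0 0 0 0 85;-33 24 0 0 0 0 85;-33 24 0 0 0 0 85"

```text
t: 0.98
ee_pos: [0.4063, 0.2757, 0.3038]
tcp_rot: [-0.0, 0.707, 0.707, 0.0]
ft_force: [0.4, 0.5, 0.1]
gripper_width: 0.0849
```

Request:
move_arm:
  series: "-37 18 0 0 0 0 85;-39 12 0 0 0 0 85;-40 6 0 0 0 0 85;-40 0 0 0 0 0 85;-40 0 0 0 0 0 85"

```text
t: 1.4
ee_pos: [0.4416, 0.0796, 0.3037]
tcp_rot: [-0.0, 0.707, 0.707, -0.0]
ft_force: [1.3, -0.8, -0.4]
gripper_width: 0.0845
```

Request:
move_arm:
  series: "-40 0 0 0 0 0 85;-40 0 0 0 0 0 85;-40 0 0 0 0 0 85;-40 0 0 0 0 0 85;-40 0 0 0 0 0 85"

```text
t: 1.82
ee_pos: [0.4412, -0.1202, 0.3038]
tcp_rot: [0.0, 0.707, 0.707, 0.0]
ft_force: [0.3, 0.5, -1.2]
gripper_width: 0.0852
```

```bash
python3 - <<'E'
from h import *
st();delta([.47,-.28,.3],tgt(90))
E
```

```text
t 1.82 pos [ 441.2 -120.2  303.8] yawx 90.0 z [ 3.e-04  0.e+00 -1.e+00] F [ 0.3  0.5 -1.2] w 85.2 j6 -1.99
shift mm (tool at start) [-159.8   28.8    3.9] rotvec [ 0.0003 -0.      0.    ] after-turn shift [-159.8   28.8    3.8] rows>= 3.9
```

Request:
move_arm:
  series: "-40 0 0 0 0 0 85;-40 0 0 0 0 0 85;-40 0 0 0 0 0 85;-40 0 0 0 0 0 85;0 0 0 0 0 0 85"

```text
t: 2.23
ee_pos: [0.4413, -0.2847, 0.304]
tcp_rot: [0.002, 0.709, 0.705, -0.001]
ft_force: [0.6, -0.0, 0.1]
gripper_width: 0.0854
```

```bash
cat > m.py <<'E'
from h import *
import sys
s=st(); b,d,c=look('wrist',sys.argv[1]); P=cloud('wrist',d,c)
h=cv2.cvtColor(b,cv2.COLOR_BGR2HSV)
o,l=blobs(P,h,.020,.045,400)
rm=red(b)
for x in o:
    if min(x[4])>45 and max(x[4])<120:
        m=l==x[0]; rr=P[m&rm]; ctr=np.array(x[3])
        w,hh=x[4]; a=x[5] if w>hh else x[5]+90
        if len(rr):
            rd=np.nanmean(rr[:,:2],0)*1000-ctr
            if rd@[np.cos(np.radians(a)),np.sin(np.radians(a))]<0: a+=180
        print(x[1:],'yaw',round((a+180)%360-180,1),'red',len(rr),'zmed',np.nanmedian(P[m][:,2]).round(4))
E
python3 m.py w1
```

```text
t 2.23 pos [ 441.3 -284.7  304. ] yawx 89.68 z [ 4.0e-04 -4.5e-03 -1.0e+00] F [ 0.6 -0.   0.1] w 85.4 j6 -2.27
(np.int32(4859), array([217., 208.]), array([ 443.7, -387.4]), array([52.7, 97.3]), 80.7, array([ 92.,  30., 247.])) yaw -9.3 red 134 zmed 0.0277
(np.int32(5205), array([364., 210.]), array([ 446.2, -241.9]), array([97.3, 52.9]), 6.7, array([ 90.,  12., 247.])) yaw 6.7 red 118 zmed 0.0278
(np.int32(3334), array([118., 264.]), array([ 504. , -514.1]), array([57.1, 97.4]), 20.4, array([146., 145., 244.])) yaw -69.6 red 67 zmed 0.0259
(np.int32(2628), array([501., 317.]), array([578.2, -71.8]), array([97.1, 57.4]), 19.6, array([ 12.,  38., 238.])) yaw 19.6 red 20 zmed 0.0262
(np.int32(3088), array([232., 323.]), array([ 575.2, -387.9]), array([56.1, 97.4]), 75.5, array([ 22.,  29., 247.])) yaw -14.5 red 49 zmed 0.0259
(np.int32(3784), array([375., 334.]), array([ 586.2, -224.8]), array([56.9, 96.3]), 83.8, array([ 18.,  33., 247.])) yaw -6.2 red 66 zmed 0.026
```

View pics/w1.png

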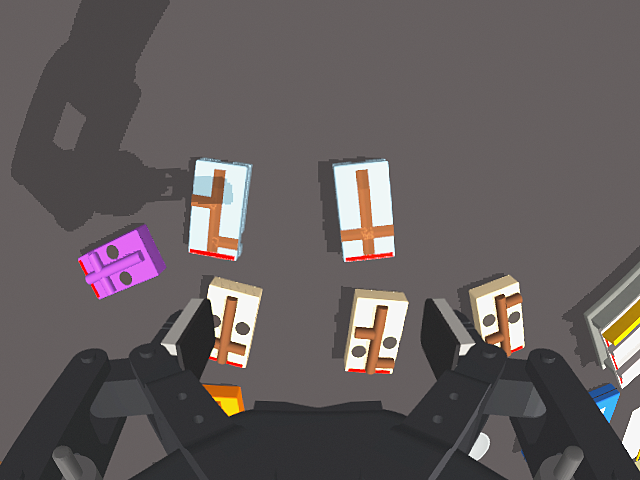

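```bash
python3 - <<'E'
from h import *
delta([.4462,-.2419,.13],tgt(96.7))
E
```

```text
shift mm (tool at start) [ 39.8   4.7 173.6] rotvec [-0.0003  0.0004 -0.1218] after-turn shift [ 38.9   9.4 173.6] rows>= 4.3
```

Request:
move_arm:
  series: "10 2.3 40 0 0 -0.061 85;10 2.3 40 0 0 -0.061 85;10 2.4 40 0 0 0 85;9 2.4 40 0 0 0 85;0 0 13 0 0 0 85"

```text
t: 2.7
ee_pos: [0.4441, -0.2332, 0.1244]
tcp_rot: [-0.007, 0.662, 0.75, -0.0]
ft_force: [-1.5, 0.6, 0.0]
gripper_width: 0.0847
```

Request:
move_arm:
  series: "0 0 0 0 0 0 85;0 0 0 0 0 0 85"

```text
t: 2.87
ee_pos: [0.4479, -0.2374, 0.1302]
tcp_rot: [-0.001, 0.662, 0.749, -0.0]
ft_force: [0.2, -0.9, -0.4]
gripper_width: 0.0853
```

```bash
python3 m.py w2;python3 - <<'E'
from h import *
delta([.4462,-.2419,.0756],tgt(96.7))
E
```

```text
t 2.87 pos [ 447.9 -237.4  130.2] yawx 97.07 z [-0.002   0.0017 -1.    ] F [ 0.2 -0.9 -0.4] w 85.3 j6 -2.32
(np.int32(11254), array([ 70., 228.]), array([ 443.5, -387.8]), array([54.3, 96.9]), 80.0, array([ 96.,  40., 241.])) yaw -10.0 red 325 zmed 0.0276
(np.int32(18074), array([312., 263.]), array([ 445.7, -242.1]), array([95.8, 52.5]), 6.6, array([ 90.,  32., 242.])) yaw 6.6 red 475 zmed 0.0278
shift mm (tool at start) [-2.9 -3.3 56.3] rotvec [0.0011 0.0009 0.0062] after-turn shift [-2.9 -3.2 56.3] rows>= 1.4
```

View pics/w2.png

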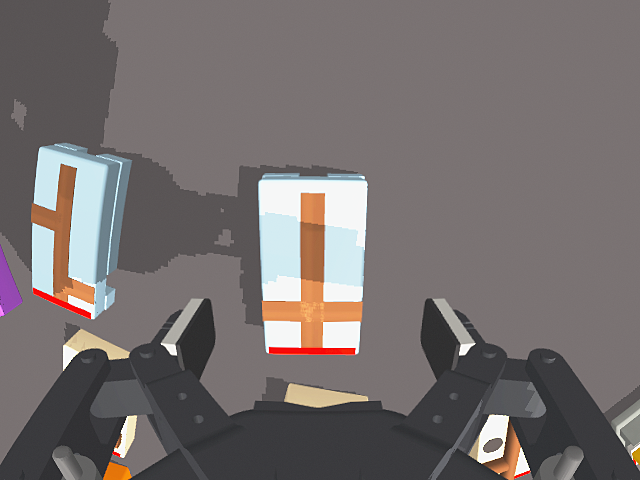

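Request:
move_arm:
  series: "-3 -3.5 20 0 0 0.006 85;0 0 20 0 0 0 85;0 0 10 0 0 0 85;0 0 5 0 0 0 85;0 0 0 0 0 0 85"

```text
t: 3.33
ee_pos: [0.4455, -0.2424, 0.0762]
tcp_rot: [0.0, 0.665, 0.747, 0.0]
ft_force: [0.6, -0.4, -0.6]
gripper_width: 0.0852
```

```bash
python3 - <<'E'
from h import *
st();delta([.4458,-.2421,.0756],tgt(96.65))
E
```

```text
t 3.33 pos [ 445.5 -242.4   76.2] yawx 96.65 z [ 2.e-04 -1.e-04 -1.e+00] F [ 0.6 -0.4 -0.6] w 85.2 j6 -2.32
shift mm (tool at start) [0.3 0.4 0.6] rotvec [0.0002 0.0001 0.0001] after-turn shift [0.3 0.4 0.6] rows>= 0.0
```

Request:
move_arm:
  series: "0.3 0.4 0 0 0 0 40;0 0 0 0 0 0 40;0 0 0 0 0 0 40;0 0 0 0 0 0 40;0 0 0 0 0 0 40"

```text
t: 3.75
ee_pos: [0.4467, -0.2427, 0.0774]
tcp_rot: [0.002, 0.665, 0.747, 0.0]
ft_force: [-0.2, -0.2, 6.0]
gripper_width: 0.0509
```

Request:
move_arm:
  series: "0 0 0 0 0 0 40;0 0 0 0 0 0 40;0 0 0 0 0 0 40"

```text
t: 4.0
ee_pos: [0.4468, -0.2427, 0.0774]
tcp_rot: [0.001, 0.665, 0.747, 0.0]
ft_force: [0.5, 0.9, 6.6]
gripper_width: 0.0508
```

Request:
move_arm:
  series: "0 0 -20 0 0 0 40;0 0 -40 0 0 0 40;0 0 -40 0 0 0 40;0 0 -40 0 0 0 40;0 0 -30 0 0 0 40"

```text
t: 4.42
ee_pos: [0.4458, -0.2421, 0.2489]
tcp_rot: [0.001, 0.665, 0.747, 0.0]
ft_force: [1.2, -1.9, -1.2]
gripper_width: 0.0509
```

```bash
python3 - <<'E'
from h import *
st();delta([.66,-.367,.25],tgt(75.5))
E
```

```text
t 4.42 pos [ 445.8 -242.1  248.9] yawx 96.66 z [ 0.0021 -0.0016 -1.    ] F [ 1.2 -1.9 -1.2] w 50.9 j6 -2.32
shift mm (tool at start) [-148.9  198.2   -0.5] rotvec [0.0022 0.0015 0.3694] after-turn shift [-67.3 238.6  -1.1] rows>= 5.9
```

Request:
move_arm:
  series: "-20 28 0 0 0 0.092 40;-18 30 0 0 0 0.092 40;-14 34 0 0 0 0.092 40;-10 36 0 0 0 0.093 40;-10 36 0 0 0 0 40"

```text
t: 4.83
ee_pos: [0.6064, -0.3262, 0.2449]
tcp_rot: [-0.001, 0.791, 0.611, -0.0]
ft_force: [0.2, 0.0, -1.8]
gripper_width: 0.0509
```

Request:
move_arm:
  series: "-10 36 0 0 0 0 40;-10 36 0 0 0 0 40;0 0 0 0 0 0 40;0 0 0 0 0 0 40"

```text
t: 5.17
ee_pos: [0.6703, -0.3639, 0.2421]
tcp_rot: [-0.002, 0.791, 0.612, -0.001]
ft_force: [-0.1, 0.6, -1.9]
gripper_width: 0.0506
```

```bash
python3 m.py w3
```

```text
t 5.17 pos [ 670.3 -363.9  242.1] yawx 75.52 z [-0.0042  0.0027 -1.    ] F [-0.1  0.6 -1.9] w 50.6 j6 -1.91
(np.int32(4174), array([593.,  60.]), array([578.5, -72.4]), array([95.9, 58. ]), 18.8, array([ 19.,  76., 171.])) yaw 18.8 red 90 zmed 0.0265
(np.int32(5841), array([103.,  86.]), array([ 504.1, -514.5]), array([57.8, 96.4]), 20.6, array([142., 152., 168.])) yaw -69.4 red 139 zmed 0.0262
(np.int32(7432), array([460.,  86.]), array([ 587.5, -225.3]), array([56.9, 96.3]), 83.7, array([ 22.,  37., 247.])) yaw -6.3 red 230 zmed 0.0263
(np.int32(8601), array([259., 116.]), array([ 575.6, -388.4]), array([56.4, 95.8]), 75.4, array([ 30.,  28., 247.])) yaw -14.6 red 268 zmed 0.0262
```

View pics/w3.png

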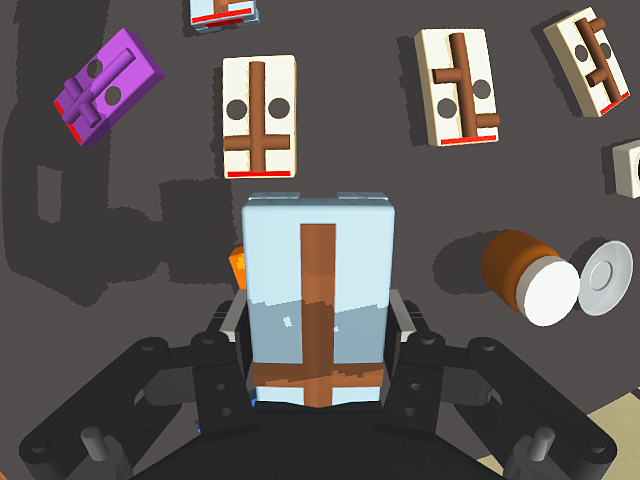

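```bash
cat > held.py <<'E'
from h import *
import sys
b=cv2.imread(f'pics/{sys.argv[1]}.png'); d=np.load(f'pics/{sys.argv[1]}.npy'); s=env.read_state(); R0=rot(s['tcp_rot'])
P=cloud('wrist',d); T=(P-s['ee_pos'])@R0*1000
m=(abs(T[:,:,0])<35)&(T[:,:,1]<10)&(T[:,:,1]>-65)&(T[:,:,2]>40)&(T[:,:,2]<58)
q=T[m]; print('zmed',np.median(q[:,2]))
zm=np.median(q[:,2]); q=q[abs(q[:,2]-zm)<1.5]
print('ymin',np.percentile(q[:,1],[0.2,1]),)
for y in range(-45,0,10):
    r=q[abs(q[:,1]-y)<3]; print(y,np.percentile(r[:,0],[.5,99.5]).round(2),r[:,2].mean().round(2))
rr=T[red(b)&(T[:,:,2]<58)&(T[:,:,2]>30)]; print('red',len(rr))
E
python3 held.py w3
```

```text
zmed 49.7246635146739
ymin [-47.516422   -47.06807605]
-45 [-27.02  23.61] 49.88
-35 [-27.03  23.83] 49.66
-25 [-26.76  23.56] 49.69
-15 [-26.98  23.67] 49.7
-5 [-26.92  33.95] 49.72
red 0
```

```bash
python3 - <<'E'
from h import *
delta([.5754,-.3866,.15],tgt(75.4))
E
```

```text
shift mm (tool at start) [-46.2 -84.8  93.4] rotvec [-0.0045 -0.0015  0.0021] after-turn shift [-46.3 -85.2  93.1] rows>= 3.2
```

Request:
move_arm:
  series: "-11.5 -21 10 -0.0045 -0.0015 0.002 40;-11.5 -21 20 0 0 0 40;-11.5 -21.5 30 0 0 0 40;-11.5 -21.5 32 0 0 0 40;0 0 0 0 0 0 40"

```text
t: 5.63
ee_pos: [0.5664, -0.3831, 0.1446]
tcp_rot: [-0.008, 0.792, 0.611, -0.003]
ft_force: [-1.4, 1.1, -5.2]
gripper_width: 0.0507
```

Request:
move_arm:
  series: "0 0 0 0 0 0 40;0 0 0 0 0 0 40"

```text
t: 5.8
ee_pos: [0.576, -0.3867, 0.1546]
tcp_rot: [0.003, 0.791, 0.611, 0.001]
ft_force: [0.2, -0.0, -1.9]
gripper_width: 0.0511
```

```bash
python3 m.py w4; python3 held.py w4; python3 - <<'E'
from h import *
delta([.5754,-.3866,.12],tgt(75.4))
E
```

```text
t 5.8 pos [ 576.  -386.7  154.6] yawx 75.37 z [ 0.0048 -0.0028 -1.    ] F [ 0.2 -0.  -1.9] w 51.1 j6 -2.01
(np.int32(11359), array([258.,  58.]), array([ 456.8, -390.2]), array([52.4, 70.6]), 80.1, array([ 96.,  40., 242.])) yaw -9.9 red 682 zmed 0.0279
(np.int32(10934), array([100., 194.]), array([ 504.1, -514.6]), array([56.8, 97. ]), 21.0, array([142., 154., 165.])) yaw -69.0 red 233 zmed 0.0261
(np.int32(9689), array([562., 208.]), array([ 586.8, -225.1]), array([57.9, 96. ]), 84.1, array([ 19.,  66., 222.])) yaw -5.9 red 217 zmed 0.0262
zmed 49.72475586180879
ymin [-47.54304839 -47.04859601]
-45 [-26.97  23.7 ] 49.89
-35 [-27.05  23.82] 49.66
-25 [-26.72  23.71] 49.7
-15 [-26.81  23.65] 49.71
-5 [-26.91  34.18] 49.73
red 0
shift mm (tool at start) [ 0.3 -2.5 36. ] rotvec [0.0082 0.0029 0.0001] after-turn shift [ 0.2 -2.2 36.1] rows>= 0.9
```

View pics/w4.png

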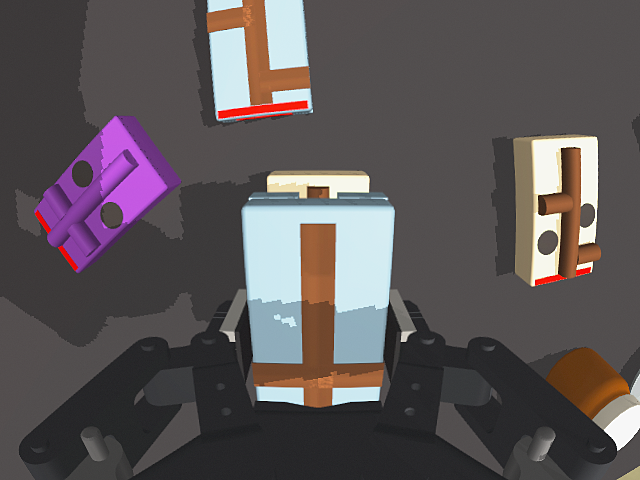

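Request:
move_arm:
  series: "0 0 10 0.004 0.0015 0 40;0 0 10 0 0 0 40;0 0 8 0 0 0 40;0 0 5 0 0 0 40;0 0 0 0 0 0 40"

```text
t: 6.27
ee_pos: [0.5757, -0.386, 0.1179]
tcp_rot: [-0.002, 0.791, 0.612, -0.0]
ft_force: [-0.1, 0.1, -2.1]
gripper_width: 0.0507
```

Request:
move_arm:
  series: "0 0 0 0 0 0 40;0 0 0 0 0 0 40"

```text
t: 6.43
ee_pos: [0.5768, -0.3871, 0.1206]
tcp_rot: [0.0, 0.791, 0.612, 0.0]
ft_force: [-0.2, -0.5, -1.5]
gripper_width: 0.0507
```

```bash
python3 - <<'E'
from h import *
st();delta([.5754,-.3866,.103],tgt(75.4))
E
```

```text
t 6.43 pos [ 576.8 -387.1  120.6] yawx 75.41 z [ 5.e-04 -2.e-04 -1.e+00] F [-0.2 -0.5 -1.5] w 50.7 j6 -2.01
shift mm (tool at start) [ 0.2 -1.5 17.6] rotvec [0.0005 0.     0.0001] after-turn shift [ 0.2 -1.5 17.6] rows>= 0.4
```

Request:
move_arm:
  series: "0.2 -1.5 4 0 0 0 40;0 0 4 0 0 0 40;0 0 4 0 0 0 40;0 0 3 0 0 0 40;0 0 0 0 0 0 40"

```text
t: 6.85
ee_pos: [0.5747, -0.3861, 0.1044]
tcp_rot: [-0.001, 0.791, 0.611, -0.0]
ft_force: [0.5, 0.0, -1.6]
gripper_width: 0.0511
```

Request:
move_arm:
  series: "0 0 0 0 0 0 40"

```text
t: 6.93
ee_pos: [0.575, -0.3863, 0.1051]
tcp_rot: [-0.0, 0.791, 0.612, 0.0]
ft_force: [-0.6, -0.6, -2.1]
gripper_width: 0.051
```

```bash
python3 - <<'E'
from h import *
st();delta([.5754,-.3866,.103],tgt(75.4))
E
```

```text
t 6.93 pos [ 575.  -386.3  105.1] yawx 75.4 z [-2.e-04  5.e-04 -1.e+00] F [-0.6 -0.6 -2.1] w 51.0 j6 -2.01
shift mm (tool at start) [-0.1  0.4  2.1] rotvec [-0.0003 -0.0004 -0.    ] after-turn shift [-0.1  0.4  2.1] rows>= 0.1
```

Request:
move_arm:
  series: "0 0.3 1 0 0 0 40;0 0 1 0 0 0 40;0 0 0.5 0 0 0 40;0 0 0 0 0 0 40;0 0 0 0 0 0 40"

```text
t: 7.35
ee_pos: [0.5758, -0.3868, 0.1035]
tcp_rot: [0.001, 0.791, 0.612, 0.0]
ft_force: [0.8, 0.1, -0.7]
gripper_width: 0.0508
```

Request:
move_arm:
  series: "0 0 0 0 0 0 85;0 0 0 0 0 0 85;0 0 0 0 0 0 85;0 0 0 0 0 0 85;0 0 0 0 0 0 85"

```text
t: 7.77
ee_pos: [0.5757, -0.3867, 0.1034]
tcp_rot: [0.0, 0.791, 0.612, 0.0]
ft_force: [0.1, 0.0, 0.4]
gripper_width: 0.085
```

```bash
python3 - <<'E'
from h import *
st();delta([.5754,-.3866,.0775],tgt(75.4))
look('wrist','w5')
E
python3 held.py w5
```

```text
t 7.77 pos [ 575.7 -386.7  103.4] yawx 75.4 z [ 8.e-04 -4.e-04 -1.e+00] F [0.1 0.  0.4] w 85.0 j6 -2.01
shift mm (tool at start) [ 0.  -0.3 25.9] rotvec [0.0008 0.0002 0.    ] after-turn shift [ 0.  -0.3 25.9] rows>= 0.6
zmed 49.620307687114845
ymin [-47.44044265 -46.95146279]
-45 [-26.96  23.66] 49.78
-35 [-26.99  23.83] 49.56
-25 [-26.63  23.73] 49.59
-15 [-26.87  23.7 ] 49.57
-5 [-26.69  23.79] 49.59
red 0
```

View pics/w5.png

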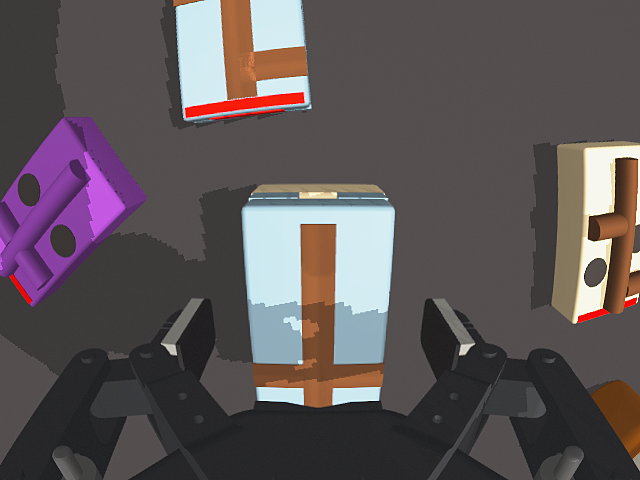

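Request:
move_arm:
  series: "0 0 8 0 0 0 85;0 0 8 0 0 0 85;0 0 6 0 0 0 85;0 0 3.5 0 0 0 85;0 0 0 0 0 0 85"

```text
t: 8.23
ee_pos: [0.5745, -0.3857, 0.0754]
tcp_rot: [-0.002, 0.791, 0.612, -0.0]
ft_force: [-0.6, 0.2, -0.8]
gripper_width: 0.085
```

Request:
move_arm:
  series: "0 0 0 0 0 0 45;0 0 0 0 0 0 45;0 0 0 0 0 0 45;0 0 0 0 0 0 45;0 0 0 0 0 0 45"

```text
t: 8.65
ee_pos: [0.5761, -0.387, 0.0785]
tcp_rot: [0.001, 0.791, 0.612, 0.0]
ft_force: [1.2, -0.2, 1.2]
gripper_width: 0.0547
```

Request:
move_arm:
  series: "0 0 0 0 0 0 45;0 0 0 0 0 0 45"

```text
t: 8.82
ee_pos: [0.5761, -0.387, 0.0784]
tcp_rot: [0.001, 0.791, 0.612, 0.0]
ft_force: [0.8, -0.2, 1.4]
gripper_width: 0.0542
```

Request:
move_arm:
  series: "0 0 -20 0 0 0 45;0 0 -40 0 0 0 45;0 0 -40 0 0 0 45;0 0 -40 0 0 0 45;0 0 -40 0 0 0 45"

```text
t: 9.23
ee_pos: [0.5742, -0.3856, 0.2568]
tcp_rot: [-0.002, 0.791, 0.612, -0.0]
ft_force: [0.7, -0.8, -4.7]
gripper_width: 0.0545
```

Request:
move_arm:
  series: "0 0 -35 0 0 -0.1 45;0 0 -25 0 0 -0.1 45;0 0 0 0 0 -0.1 45;0 0 0 0 0 -0.1 45;0 0 0 0 0 -0.1 45"

```text
t: 9.65
ee_pos: [0.5747, -0.3861, 0.3165]
tcp_rot: [-0.001, 0.613, 0.79, 0.0]
ft_force: [-0.1, -0.9, -5.7]
gripper_width: 0.0549
```

```bash
python3 - <<'E'
from h import *
st();delta([.62,.29,.33],tgt(127))
E
```

```text
t 9.65 pos [ 574.7 -386.1  316.5] yawx 104.34 z [-0.0016  0.0013 -1.    ] F [-0.1 -0.9 -5.7] w 54.9 j6 -2.51
shift mm (tool at start) [643.8 211.3 -12.7] rotvec [-0.0009 -0.0019 -0.3956] after-turn shift [512.7 443.  -13.5] rows>= 16.3
```

Request:
move_arm:
  series: "38 12.4 -2 0 0 0 45;38 12.4 -2 0 0 0 45;38 12.4 -2 0 0 0 45;38 12.4 -2 0 0 0 45;38 12.4 -2 0 0 0 45"

```text
t: 10.07
ee_pos: [0.5881, -0.1851, 0.3253]
tcp_rot: [-0.002, 0.616, 0.788, -0.0]
ft_force: [1.0, -0.3, -3.7]
gripper_width: 0.0546
```

Request:
move_arm:
  series: "38 12.4 0 0 0 0 45;38 12.4 0 0 0 0 45;38 12.4 0 0 0 0 45;38 12.4 0 0 0 0 45;38 12.4 0 0 0 0 45"

```text
t: 10.48
ee_pos: [0.602, 0.0142, 0.3255]
tcp_rot: [-0.001, 0.615, 0.788, -0.001]
ft_force: [0.5, 0.2, -4.9]
gripper_width: 0.0543
```

```bash
python3 - <<'E'
from h import *
st();delta([.62,.29,.33],tgt(127))
E
```

```text
t 10.48 pos [602.   14.2 325.5] yawx 104.04 z [-3.5e-03  1.0e-04 -1.0e+00] F [ 0.5  0.2 -4.9] w 54.3 j6 -1.91
shift mm (tool at start) [263.2  84.4  -4.6] rotvec [-0.0032 -0.0016 -0.4007] after-turn shift [209.5 180.4  -4.5] rows>= 6.6
```

Request:
move_arm:
  series: "37 15 -1 0 0 -0.08 45;36 17 -1 0 0 -0.08 45;34 20 -1 0 0 -0.08 45;33 23 -1 0 0 -0.08 45;31 25 0 0 0 -0.08 45"

```text
t: 10.9
ee_pos: [0.627, 0.2116, 0.3295]
tcp_rot: [-0.001, 0.445, 0.896, -0.001]
ft_force: [0.4, 0.2, -4.0]
gripper_width: 0.0548
```

Request:
move_arm:
  series: "25 22 0 0 0 0 45;25 22 0 0 0 0 45;0 0 0 0 0 0 45;0 0 0 0 0 0 45;0 0 0 0 0 0 45"

```text
t: 11.32
ee_pos: [0.6322, 0.2759, 0.3294]
tcp_rot: [-0.001, 0.446, 0.895, -0.002]
ft_force: [0.2, -0.7, -4.3]
gripper_width: 0.0547
```

```bash
python3 - <<'E'
from h import *
st(); look('wrist','w6')
E
python3 held.py w6
```

```text
t 11.32 pos [632.2 275.9 329.4] yawx 127.01 z [-0.0032 -0.0024 -1.    ] F [ 0.2 -0.7 -4.3] w 54.7 j6 -1.91
zmed 52.308892059674946
ymin [-49.22499999 -49.10679971]
-45 [-28.97  25.41] 52.55Traceback (most recent call last):
  File "held.py", line 10, in <module>
    r=q[abs(q[:,1]-y)<3]; print(y,np.percentile(r[:,0],[.5,99.5]).round(2),r[:,2].mean().round(2))
                                  ~~~~~~~~~~~~~^^^^^^^^^^^^^^^^^^
    return _quantile_unchecked(
        a, q, axis, out, overwrite_input, method, keepdims, weights)
    return _ureduce(a,
                    func=_quantile_ureduce_func,
    ...<5 lines>...
                    overwrite_input=overwrite_input,
                    method=method)
    r = func(a, **kwargs)
    result = _quantile(arr,
                       quantiles=q,
    ...<2 lines>...
                       out=out,
                       weights=wgt)
    slices_having_nans = np.isnan(arr[-1, ...])
                                  ~~~^^^^^^^^^
IndexError: index -1 is out of bounds for axis 0 with size 0
```

View pics/w6.png

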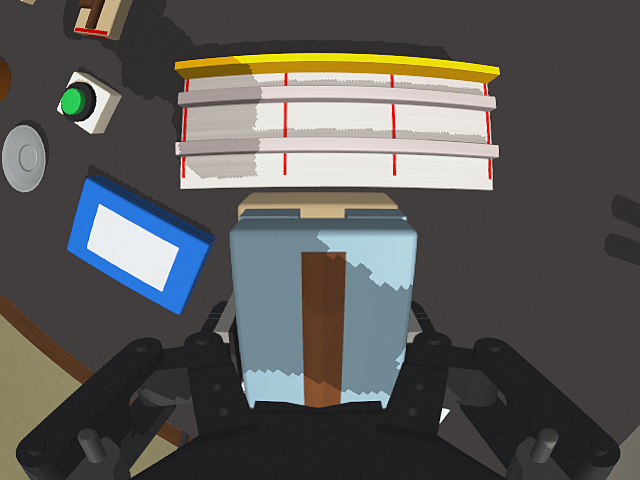

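```bash
cat > deck.py <<'E'
from h import *
import sys
b=cv2.imread(f'pics/{sys.argv[1]}.png'); d=np.load(f'pics/{sys.argv[1]}.npy'); c=cam('wrist'); P=cloud('wrist',d,c)
h=cv2.cvtColor(b,cv2.COLOR_BGR2HSV)
def frame(o,yaw,sl):
    x=np.array([np.cos(yaw)*np.cos(sl),np.sin(yaw)*np.cos(sl),np.sin(sl)]); y=np.array([-np.sin(yaw),np.cos(yaw),0]); return np.array(o),np.c_[x,y,np.cross(x,y)]
y=cv2.inRange(h,(20,180,100),(32,255,255))>0
y&=(P[:,:,2]>.04)&(P[:,:,2]<.12)
yq=P[y]; r=cv2.minAreaRect((yq[:,:2]*1000).astype(np.float32)); print('ledge rect',r,np.percentile(yq[:,2],[1,99]))
a=r[2] if r[1][0]<r[1][1] else r[2]+90   # short axis dir
yaw=np.radians(a)
sl=.21; o=np.array([r[0][0]/1e3,r[0][1]/1e3,.066])+.05*np.array([np.cos(yaw),np.sin(yaw),.2])
sel=(np.linalg.norm(P[:,:,:2]-o[:2],axis=2)<.2)&(P[:,:,2]>.03)&(P[:,:,2]<.12)
Q=P[sel]
for it in range(4):
    o_,A=frame(o,yaw,sl); L=(Q-o_)@A*1000
    rails=(abs(abs(L[:,0])-24)<7)&(abs(L[:,1])<146)&(abs(L[:,2])<5)
    q=L[rails]
    co,*_=np.linalg.lstsq(np.c_[q[:,0],q[:,1],np.ones(len(q))],q[:,2],rcond=None)
    print('fit slope x,y,off',co.round(4),len(q))
    sl+=np.arctan(co[0]); o=o+A[:,2]*co[2]/1000
    # x extents of rails
    o_,A=frame(o,yaw,sl); L=(Q-o_)@A*1000
    t=(abs(L[:,2])<2.5)&(abs(L[:,1])<150)
    xs=L[t]
    lo=xs[(xs[:,0]<0)&(xs[:,0]>-42)]; hi=xs[(xs[:,0]>0)]
    fy=[np.polyfit(g[:,1],g[:,0],1) for g in (lo,hi)]
    for g in (lo,hi): print('rail',np.percentile(g[:,0],[1,99]).round(1),np.percentile(g[:,1],[.5,99.5]).round(1))
    yl=(yq-o_)@A*1000; print('yellow top', np.percentile(yl[:,0],[1,99]).round(1),np.percentile(yl[:,1],[.5,99.5]).round(1),np.percentile(yl[:,2],[1,99]).round(1))
    yt=yl[yl[:,2]>12.3]; bins=[(yt[(abs(yt[:,1]-k)<10)][:,0].max(),k) for k in range(-130,131,20)]
    f=np.polyfit([k for _,k in bins],[v for v,_ in bins],1); print('ledge face fit (slope, x at y0)',f.round(4))
    mx=(np.percentile(lo[:,0],[1,99]).mean()+np.percentile(hi[:,0],[1,99]).mean())/2
    my=np.mean([np.percentile(g[:,1],[.5,99.5]).mean() for g in (lo,hi)])
    print('mid x,y',mx.round(2),my.round(2),fy)
    o=o+A[:,0]*(f[1]+48)/1000+A[:,1]*my/1000; yaw-=np.arctan(f[0])
# red lines
o_,A=frame(o,yaw,sl); L=(P-o_)@A*1000; rm=red(b)&sel&(abs(L[:,:,2]+16)<4)&(abs(L[:,:,0])<60)
yy=L[rm][:,1]; print('red y hist',np.histogram(yy,bins=range(-160,161,10)))
print('origin',o.round(4),'yaw',np.degrees(yaw).round(2),'slope',round(sl,4)); np.savez('deck_%s.npz'%sys.argv[1],o=o,A=A)
E
python3 deck.py w6
```

```text
ledge rect ((511.12554931640625, 207.25396728515625), (13.60910415649414, 299.4293518066406), 36.914710998535156) [0.0470866  0.07479306]
fit slope x,y,off [-1.0000e-04  5.0000e-04 -4.6335e+00] 1056
rail [-30.7 -18.3] [-148.   147.7]
rail [18.  29.5] [-148.2  147.8]
yellow top [-56.  -47.7] [-147.8  147.4] [-14.5  14.2]
ledge face fit (slope, x at y0) [-1.80000e-03 -4.79271e+01]
mid x,y -0.38 -0.15 [array([-8.60763834e-04, -2.43639459e+01]), array([-8.93502783e-04,  2.37987961e+01])]
fit slope x,y,off [ 3.300e-03  9.000e-04 -1.309e+00] 8341
rail [-30.8 -18.2] [-147.8  147.9]
rail [17.9 29.5] [-148.   147.8]
yellow top [-56.  -47.8] [-147.5  147.7] [-13.   15.7]
ledge face fit (slope, x at y0) [ 4.00000e-04 -4.78408e+01]
mid x,y -0.43 -0.05 [array([ 1.32116504e-03, -2.42908015e+01]), array([1.19395475e-03, 2.37712296e+01])]
fit slope x,y,off [-0.002   0.0011 -0.1104] 8537
rail [-31.  -18.4] [-147.7  147.7]
rail [17.7 29.3] [-148.   147.8]
yellow top [-56.2 -48. ] [-147.5  147.7] [-13.   15.7]
ledge face fit (slope, x at y0) [  0.     -48.0278]
mid x,y -0.59 -0.06 [array([ 1.01356697e-
[... 166 characters left out ...]
-147.9  147.9]
yellow top [-56.2 -48. ] [-147.4  147.8] [-13.   15.7]
ledge face fit (slope, x at y0) [-4.00000e-04 -4.80371e+01]
mid x,y -0.56 -0.0 [array([ 1.00288262e-03, -2.44062131e+01]), array([8.2742834e-04, 2.3647139e+01])]
red y hist (array([  0, 120,   0,   0,   0,   0,   0,   0,   0,   0,  46,  73,   0,
         0,   0,   0,   0,   0,   0,   0,  60,  79,   0,   0,   0,   0,
         0,   0,   0,   0, 121,   0]), array([-160, -150, -140, -130, -120, -110, -100,  -90,  -80,  -70,  -60,
        -50,  -40,  -30,  -20,  -10,    0,   10,   20,   30,   40,   50,
         60,   70,   80,   90,  100,  110,  120,  130,  140,  150,  160]))
origin [0.5524 0.2379 0.0701] yaw 37.02 slope 0.2105
```

```bash
cat > bay.py <<'E'
from h import *
import sys
D=np.load('deck_w6.npz'); o,A=D['o'],D['A']
def bt(x,y,z):  # TCP deck coords mm
    p=o+A@(np.array([x,y,z])/1000); return p,np.c_[A[:,1],A[:,0],-A[:,2]]
def here():
    s=env.read_state(); print('TCP in deck mm',((s['ee_pos']-o)@A*1000).round(2),'F deck',(s['ft_force']@A).round(1))
if __name__=='__main__':
    st(); here(); p,Rt=bt(*map(float,sys.argv[1:4])); print(p); delta(p,Rt)
E
python3 bay.py 9 1.7 140
```

```text
t 11.37 pos [632.6 275.2 329.8] yawx 126.94 z [-0.0025 -0.002  -1.    ] F [-0.5 -1.4 -3.9] w 54.4 j6 -1.91
TCP in deck mm [138.81 -18.49 235.95] F deck [-2.  -0.9 -3.6]
[0.5350483  0.22697553 0.20888035]
shift mm (tool at start) [  20.1 -106.5  121.3] rotvec [-2.137e-01  2.000e-04 -1.400e-03] after-turn shift [  20.2 -129.8   95.9] rows>= 3.9
```

Request:
move_arm:
  series: "4 -22 20 -0.054 0 0 45;4 -22 18 -0.053 0 0 45;4 -23 15 -0.053 0 0 45;4 -24 12 -0.053 0 0 45;4 -25 10 0 0 -0.0014 45"

```text
t: 11.78
ee_pos: [0.532, 0.2242, 0.2423]
tcp_rot: [0.047, 0.444, 0.89, 0.094]
ft_force: [-0.0, 0.0, -5.7]
gripper_width: 0.0546
```

Request:
move_arm:
  series: "0 0 0 0 0 0 45;0 0 0 0 0 0 45;0 0 0 0 0 0 45"

```text
t: 12.03
ee_pos: [0.5352, 0.2259, 0.2449]
tcp_rot: [0.049, 0.444, 0.89, 0.095]
ft_force: [1.7, -0.0, -3.9]
gripper_width: 0.0548
```

```bash
python3 bay.py 9 1.7 100
```

```text
t 12.03 pos [535.2 225.9 244.9] yawx 126.93 z [ 0.1711  0.1267 -0.9771] F [ 1.7 -0.  -3.9] w 54.8 j6 -2.02
TCP in deck mm [ 16.07   0.76 175.35] F deck [ 0.5 -1.1 -4.1]
[0.54172241 0.23200852 0.16976354]
shift mm (tool at start) [ 1.1 -7.4 75.3] rotvec [ 0.004   0.0018 -0.0012] after-turn shift [ 0.9 -7.1 75.4] rows>= 1.8
```

Request:
move_arm:
  series: "0.5 -4 20 0.003 0.0015 -0.001 45;0.5 -3 25 0 0 0 45;0 0 20 0 0 0 45;0 0 10 0 0 0 45;0 0 0 0 0 0 45"

```text
t: 12.45
ee_pos: [0.5412, 0.233, 0.1677]
tcp_rot: [0.045, 0.443, 0.89, 0.093]
ft_force: [0.4, -0.3, -4.5]
gripper_width: 0.0543
```

Request:
move_arm:
  series: "0 0 0 0 0 0 45;0 0 0 0 0 0 45;0 0 0 0 0 0 45"

```text
t: 12.7
ee_pos: [0.5427, 0.2336, 0.1718]
tcp_rot: [0.048, 0.443, 0.89, 0.095]
ft_force: [-0.5, 0.3, -3.4]
gripper_width: 0.0542
```

```bash
python3 bay.py 7 1.7 79.5; python3 - <<'E'
from h import *
look('wrist','w7'); look('side','s7')
E
```

```text
t 12.7 pos [542.7 233.6 171.8] yawx 127.12 z [ 0.17    0.1274 -0.9772] F [-0.5  0.3 -3.4] w 54.2 j6 -2.03
TCP in deck mm [ 11.1    2.36 101.6 ] F deck [-1.   0.5 -3.3]
[0.5435813  0.23341032 0.14929821]
shift mm (tool at start) [-0.6 -4.2 22.1] rotvec [0.0036 0.0007 0.0019] after-turn shift [-0.7 -4.1 22.1] rows>= 0.5
```

View pics/w7.png

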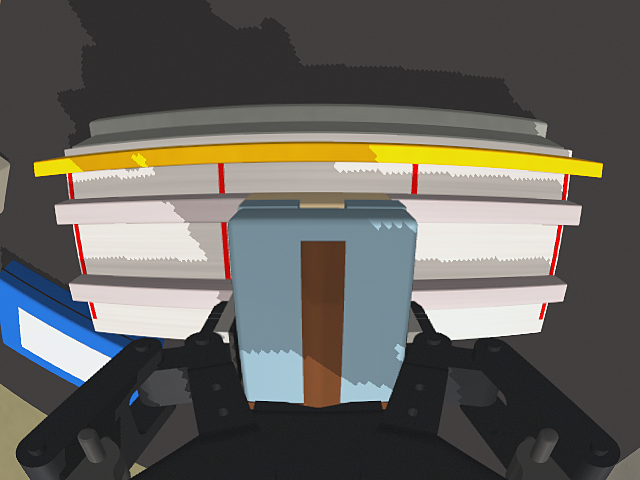

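Request:
move_arm:
  series: "-0.6 -2 6 0.003 0.0005 0.0015 45;0 -2 6 0 0 0 45;0 0 5 0 0 0 45;0 0 3 0 0 0 45;0 0 0 0 0 0 45"

```text
t: 13.22
ee_pos: [0.5411, 0.2328, 0.1481]
tcp_rot: [0.045, 0.444, 0.89, 0.092]
ft_force: [1.0, -0.1, -3.7]
gripper_width: 0.0545
```

Request:
move_arm:
  series: "0 0 0 0 0 0 45;0 0 0 0 0 0 45;0 0 0 0 0 0 45"

```text
t: 13.47
ee_pos: [0.5417, 0.233, 0.1491]
tcp_rot: [0.046, 0.444, 0.89, 0.093]
ft_force: [-0.4, -1.0, -5.0]
gripper_width: 0.0547
```

```bash
python3 bay.py 7 1.7 79
```

```text
t 13.47 pos [541.7 233.  149.1] yawx 127.04 z [ 0.1637  0.1251 -0.9785] F [-0.4 -1.  -5. ] w 54.7 j6 -2.03
TCP in deck mm [ 5.24  2.47 79.71] F deck [-2.  -0.6 -4.7]
[0.54366473 0.23347324 0.14880925]
shift mm (tool at start) [-0.8  1.8  0.7] rotvec [-0.003  -0.0014  0.0001] after-turn shift [-0.8  1.8  0.7] rows>= 0.0
```

Request:
move_arm:
  series: "0 0 0.5 -0.003 -0.0014 0 45;0 0 0.5 0 0 0 45;0 0 0 0 0 0 45;0 0 0 0 0 0 45"

```text
t: 13.8
ee_pos: [0.5417, 0.233, 0.1481]
tcp_rot: [0.047, 0.444, 0.89, 0.094]
ft_force: [-0.4, 0.3, -3.8]
gripper_width: 0.0547
```

```bash
python3 bay.py 1.2 1.7 79
```

```text
t 13.8 pos [541.7 233.  148.1] yawx 127.03 z [ 0.1666  0.1257 -0.978 ] F [-0.4  0.3 -3.8] w 54.7 j6 -2.03
TCP in deck mm [ 5.08  2.52 78.7 ] F deck [-1.   0.5 -3.7]
[0.53913612 0.23005818 0.14759718]
shift mm (tool at start) [-0.8 -3.9 -0.3] rotvec [-0.0003 -0.0001  0.0001] after-turn shift [-0.8 -3.9 -0.3] rows>= 0.1
```

Request:
move_arm:
  series: "-0.5 -1.5 0 0 0 0 45;0 -1.5 0 0 0 0 45;0 -1 0 0 0 0 45;0 -1 0 0 0 0 45;0 0 0 0 0 0 45"

```text
t: 14.22
ee_pos: [0.5383, 0.2298, 0.1472]
tcp_rot: [0.047, 0.444, 0.89, 0.094]
ft_force: [0.6, 0.1, -5.1]
gripper_width: 0.0548
```

```bash
python3 bay.py 1.2 1.7 78.4
```

```text
t 14.22 pos [538.3 229.8 147.2] yawx 127.01 z [ 0.1674  0.1261 -0.9778] F [ 0.6  0.1 -5.1] w 54.8 j6 -2.04
TCP in deck mm [ 0.27  1.98 78.83] F deck [-0.6 -0.3 -5.1]
[0.53923623 0.23013368 0.14701043]
shift mm (tool at start) [-0.3  0.9  0.4] rotvec [ 0.0006  0.0001 -0.0001] after-turn shift [-0.3  0.9  0.4] rows>= 0.0
```

Request:
move_arm:
  series: "0 -1 0.3 0 0 0 45;0 -1 0.3 0 0 0 45;0 0 0 0 0 0 45;0 0 0 0 0 0 45"

```text
t: 14.55
ee_pos: [0.5381, 0.2295, 0.1473]
tcp_rot: [0.048, 0.444, 0.89, 0.096]
ft_force: [2.3, 5.0, -3.0]
gripper_width: 0.0545
```

```bash
python3 bay.py 1.2 1.7 78.4
```

```text
t 14.55 pos [538.1 229.5 147.3] yawx 127.0 z [ 0.1705  0.1278 -0.977 ] F [ 2.3  5.  -3. ] w 54.5 j6 -2.04
TCP in deck mm [-1.0e-02  1.9e+00  7.9e+01] F deck [ 4.1  2.6 -3.9]
[0.53923623 0.23013368 0.14701043]
shift mm (tool at start) [-0.2  1.2  0.6] rotvec [ 0.0042  0.0006 -0.0003] after-turn shift [-0.2  1.2  0.6] rows>= 0.0
```

Request:
move_arm:
  series: "0 0 0.5 0.004 0 0 45;0 0 0.5 0 0 0 45;0 0 0 0 0 0 45;0 0 0 0 0 0 45"

```text
t: 14.88
ee_pos: [0.5385, 0.2295, 0.1467]
tcp_rot: [0.048, 0.444, 0.89, 0.094]
ft_force: [3.8, 4.3, 0.0]
gripper_width: 0.0544
```

```bash
python3 bay.py 1.2 1.7 78.4
```

```text
t 14.88 pos [538.5 229.5 146.7] yawx 127.01 z [ 0.168   0.1253 -0.9778] F [3.8 4.3 0. ] w 54.4 j6 -2.04
TCP in deck mm [ 0.23  1.64 78.31] F deck [ 5.6  1.1 -1.2]
[0.53923623 0.23013368 0.14701043]
shift mm (tool at start) [ 0.1  1.  -0.1] rotvec [0.0006 0.0011 0.0001] after-turn shift [ 0.1  1.  -0.1] rows>= 0.0
```

Request:
move_arm:
  series: "0 0 0.4 0 0 0 45;0 0 0 0 0 0 75;0 0 0 0 0 0 75;0 0 0 0 0 0 75;0 0 0 0 0 0 75"

```text
t: 15.3
ee_pos: [0.5362, 0.2281, 0.144]
tcp_rot: [0.045, 0.444, 0.89, 0.091]
ft_force: [0.1, 0.1, -0.2]
gripper_width: 0.075
```

Request:
move_arm:
  series: "0 0 -10 0 0 0 75;0 0 -20 0 0 0 75;0 0 -30 0 0 0 75;0 0 -30 0 0 0 75;0 0 -30 0 0 0 75"

```text
t: 15.72
ee_pos: [0.5165, 0.2134, 0.2635]
tcp_rot: [0.046, 0.444, 0.89, 0.092]
ft_force: [0.0, 0.1, 0.0]
gripper_width: 0.0753
```

```bash
python3 bay.py 60 1.7 230
```

```text
t 15.72 pos [516.5 213.4 263.5] yawx 127.02 z [ 0.1625  0.1227 -0.979 ] F [0.  0.1 0. ] w 75.3 j6 -2.03
TCP in deck mm [ -2.03   2.04 198.16] F deck [0.1 0.1 0. ]
[0.55985207 0.24568021 0.30755106]
shift mm (tool at start) [ -0.3  61.9 -32.2] rotvec [-0.0054 -0.0001  0.    ] after-turn shift [ -0.3  62.  -31.8] rows>= 1.7
```

Check the placing.

Request:
move_arm:
  series: "0 30 -25 0.1 0 0 85;0 30 -25 0.1 0 0 85;0 0 0 0 0 0 85;0 0 0 0 0 0 85"

```text
t: 16.05
ee_pos: [0.5611, 0.2461, 0.3244]
tcp_rot: [0.004, 0.446, 0.895, 0.005]
ft_force: [-0.5, -0.0, -0.7]
gripper_width: 0.0844
```

```bash
python3 - <<'E'
from h import *
from bay import *
st(); b,d,c=look('wrist','w8'); P=cloud('wrist',d,c); L=(P-o)@A*1000
look('side','s8')
for z0,name in ((54,'top'),(26,'botface')):
    m=(abs(L[:,:,2]-z0)<2)&(abs(L[:,:,0])<80)&(abs(L[:,:,1])<60)
    q=L[m]; print(name,len(q),cv2.minAreaRect(q[:,:2].astype(np.float32)),np.percentile(q[:,0],[.2,99.8]),q[:,2].mean())
E
```

```text
t 16.05 pos [561.1 246.1 324.4] yawx 127.08 z [ 0.0115  0.0056 -0.9999] F [-0.5 -0.  -0.7] w 84.4 j6 -1.92
top 8727 ((-2.052001953125, 1.290069580078125), (52.16250991821289, 95.72039794921875), 89.9666748046875) [-49.66094803  45.69175003] 53.96532712955806
botface 79 ((-0.42626953125, -27.099334716796875), (91.7635726928711, 1.6618238687515259), 0.6379733681678772) [-46.19730334  45.33169292] 25.141851112995226
```

View pics/w8.png

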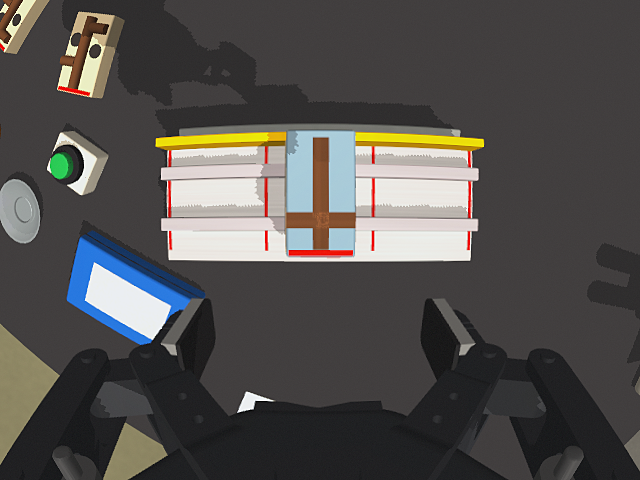

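```bash
python3 - <<'E'
from h import *
delta([.58,.05,.3],tgt(127)); delta([.47,-.385,.25],tgt(80.5))
E
```

```text
shift mm (tool at start) [-168.8  -99.4   19.4] rotvec [ 0.0047 -0.0006  0.0006] after-turn shift [-168.9  -99.2   20. ] rows>= 4.7
shift mm (tool at start) [-449.9 -449.4   67.6] rotvec [ 0.0042 -0.0024  0.8122] after-turn shift [-635.4   17.5   70. ] rows>= 15.3
```

Request:
move_arm:
  series: "-34 -20 0 0.004 0 0 85;-34 -20 0 0 0 0 85;-34 -20 0 0 0 0 85;-34 -20 0 0 0 0 85;-34 -20 0 0 0 0 85"

```text
t: 16.57
ee_pos: [0.5783, 0.047, 0.3183]
tcp_rot: [-0.001, 0.446, 0.895, 0.0]
ft_force: [-0.0, -0.4, 0.5]
gripper_width: 0.0851
```

Request:
move_arm:
  series: "-24 -29 5 0 0 0.12 85;-27 -26 5 0 0 0.12 85;-30 -23 5 0 0 0.12 85;-33 -19 5 0 0 0.12 85;-35 -14 5 0 0 0.12 85"

```text
t: 16.98
ee_pos: [0.5337, -0.1357, 0.2928]
tcp_rot: [-0.002, 0.693, 0.721, 0.0]
ft_force: [1.0, -1.2, 0.1]
gripper_width: 0.0846
```

Request:
move_arm:
  series: "-37 -9 10 0 0 0.12 85;-37 -5 10 0 0 0.09 85;-38 -3 10 0 0 0 85;-38 -3 10 0 0 0 85;-38 -3 10 0 0 0 85"

```text
t: 17.4
ee_pos: [0.4916, -0.3197, 0.2424]
tcp_rot: [-0.002, 0.763, 0.647, 0.001]
ft_force: [0.9, -0.5, -0.1]
gripper_width: 0.0852
```

```bash
python3 - <<'E'
from h import *
st(); delta([.45,-.385,.23],tgt(80.5))
E
```

```text
t 17.4 pos [ 491.6 -319.7  242.4] yawx 80.57 z [-0.001  0.004 -1.   ] F [ 0.9 -0.5 -0.1] w 85.2 j6 -2.1
shift mm (tool at start) [-71.3 -30.3  12.2] rotvec [-0.0017 -0.0038  0.0013] after-turn shift [-71.3 -30.2  12.4] rows>= 1.9
```

Request:
move_arm:
  series: "-24 -10 10 0 0 0 85;-24 -10 10 0 0 0 85;-20 -10 10 0 0 0 85;0 0 0 0 0 0 85;0 0 0 0 0 0 85"

```text
t: 17.82
ee_pos: [0.4512, -0.3806, 0.2121]
tcp_rot: [-0.003, 0.764, 0.646, 0.001]
ft_force: [0.4, 0.4, 0.5]
gripper_width: 0.085
```

```bash
python3 m.py w9; python3 - <<'E'
from h import *
delta([.4439,-.3860,.13],tgt(80.3))
E
```

```text
t 17.82 pos [ 451.2 -380.6  212.1] yawx 80.43 z [-0.0016  0.0058 -1.    ] F [0.4 0.4 0.5] w 85.0 j6 -2.23
(np.int32(9467), array([307., 221.]), array([ 443.4, -388. ]), array([52.3, 96.4]), 80.1, array([ 12.,   1., 247.])) yaw -9.9 red 304 zmed 0.0278
(np.int32(2445), array([624., 301.]), array([579.2, -74.2]), array([98.3, 55.1]), 17.2, array([ 12.,  73., 235.])) yaw 17.2 red 31 zmed 0.0263
(np.int32(3748), array([169., 306.]), array([ 503.7, -514.5]), array([56.5, 96.4]), 20.9, array([149., 120., 247.])) yaw -69.1 red 63 zmed 0.0257
(np.int32(2778), array([515., 325.]), array([ 570.5, -223.3]), array([57.3, 64.3]), 83.7, array([ 11.5,   5. , 247. ])) yaw 173.7 red 0 zmed 0.026
shift mm (tool at start) [-7.4 -7.4 83.2] rotvec [-0.0008 -0.0043  0.0039] after-turn shift [-7.  -7.5 83.2] rows>= 2.0
```

View pics/w9.png

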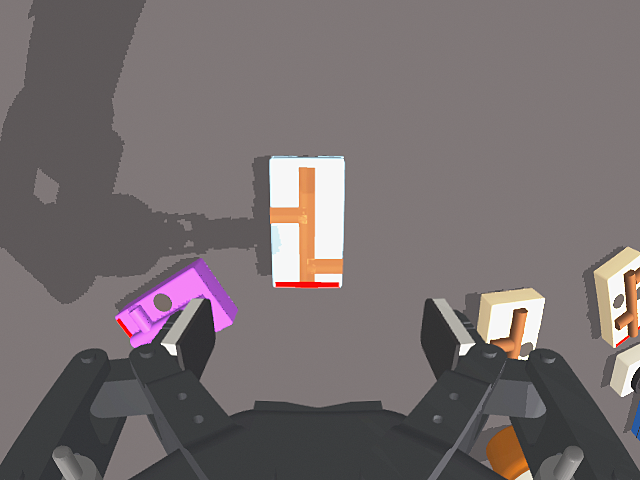

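Request:
move_arm:
  series: "-3.5 -4 30 0 -0.004 0.005 85;-3.5 -3.5 30 0 0 0 85;0 0 23 0 0 0 85;0 0 0 0 0 0 85;0 0 0 0 0 0 85"

```text
t: 18.28
ee_pos: [0.4453, -0.3852, 0.1306]
tcp_rot: [-0.001, 0.764, 0.646, -0.0]
ft_force: [0.3, 0.1, 0.3]
gripper_width: 0.0847
```

```bash
python3 m.py w10; python3 - <<'E'
from h import *
delta([.4437,-.3863,.0756],tgt(80.1))
E
```

```text
t 18.28 pos [ 445.3 -385.2  130.6] yawx 80.41 z [-1.1e-03  5.0e-04 -1.0e+00] F [0.3 0.1 0.3] w 84.7 j6 -2.24
(np.int32(17916), array([315., 264.]), array([ 443.2, -387.7]), array([52.4, 95.9]), 80.2, array([ 90.,  29., 247.])) yaw -9.8 red 501 zmed 0.0278
shift mm (tool at start) [-0.1 -2.8 56.8] rotvec [0.0021 0.0024 0.0053] after-turn shift [-0.2 -2.7 56.8] rows>= 1.4
```

Request:
move_arm:
  series: "-0.3 -2.8 20 0.001 0.001 0.005 85;0 0 20 0 0 0 85;0 0 10 0 0 0 85;0 0 5 0 0 0 85;0 0 0 0 0 0 85"

```text
t: 18.75
ee_pos: [0.4432, -0.387, 0.0769]
tcp_rot: [0.001, 0.766, 0.643, -0.0]
ft_force: [0.2, 0.2, -0.1]
gripper_width: 0.0853
```

```bash
python3 - <<'E'
from h import *
st();delta([.4435,-.3862,.0756],tgt(80.2))
E
```

```text
t 18.75 pos [ 443.2 -387.    76.9] yawx 80.07 z [ 4.0e-04 -1.3e-03 -1.0e+00] F [ 0.2  0.2 -0.1] w 85.3 j6 -2.23
shift mm (tool at start) [0.9 0.1 1.3] rotvec [ 0.0006  0.0012 -0.0023] after-turn shift [0.9 0.2 1.3] rows>= 0.0
```

Request:
move_arm:
  series: "0.8 0 0 0 0 -0.002 40;0 0 0 0 0 0 40;0 0 0 0 0 0 40;0 0 0 0 0 0 40;0 0 0 0 0 0 40"

```text
t: 19.17
ee_pos: [0.4441, -0.3875, 0.0784]
tcp_rot: [0.002, 0.765, 0.644, -0.0]
ft_force: [0.3, 0.0, 5.4]
gripper_width: 0.0506
```

Request:
move_arm:
  series: "0 0 0 0 0 0 40;0 0 0 0 0 0 40;0 0 -10 0 0 0 40;0 0 -30 0 0 0 40;0 0 -40 0 0 0 40"

```text
t: 19.58
ee_pos: [0.4401, -0.3832, 0.1529]
tcp_rot: [-0.005, 0.765, 0.644, -0.001]
ft_force: [1.4, 0.0, -2.5]
gripper_width: 0.0507
```

Request:
move_arm:
  series: "0 0 -40 0 0 0 40;0 0 -40 0 0 0 40;0 0 0 0 0 0 40"

```text
t: 19.83
ee_pos: [0.4463, -0.3897, 0.247]
tcp_rot: [0.009, 0.765, 0.644, -0.0]
ft_force: [1.6, -2.1, 0.3]
gripper_width: 0.0508
```

```bash
python3 - <<'E'
from h import *
st();delta([.68,-.23,.24],tgt(83.8))
E
```

```text
t 19.83 pos [ 446.3 -389.7  247. ] yawx 80.16 z [ 0.0117 -0.014  -0.9998] F [ 1.6 -2.1  0.3] w 50.8 j6 -2.23
shift mm (tool at start) [197.3 202.9   7.5] rotvec [ 0.0136  0.0122 -0.0634] after-turn shift [184.  215.1   7. ] rows>= 6.8
```

Request:
move_arm:
  series: "27 29.5 0 0 0 -0.03 40;27 30 0 0 0 -0.03 40;26.5 30.5 0 0 0 0 40;26.5 30.5 0 0 0 0 40;26.5 30.5 0 0 0 0 40"

```text
t: 20.25
ee_pos: [0.6105, -0.2719, 0.2359]
tcp_rot: [-0.0, 0.746, 0.666, -0.001]
ft_force: [-0.1, -0.2, -1.3]
gripper_width: 0.0505
```

Request:
move_arm:
  series: "26 30 0 0 0 0 40;26 28 0 0 0 0 40;0 0 0 0 0 0 40;0 0 0 0 0 0 40;0 0 0 0 0 0 40"

```text
t: 20.67
ee_pos: [0.6726, -0.2278, 0.2354]
tcp_rot: [-0.0, 0.745, 0.667, -0.001]
ft_force: [-1.1, -0.2, -1.8]
gripper_width: 0.0509
```

```bash
python3 m.py w11; python3 held.py w11
```

```text
t 20.67 pos [ 672.6 -227.8  235.4] yawx 83.64 z [-0.0023 -0.0011 -1.    ] F [-1.1 -0.2 -1.8] w 50.9 j6 -1.88
(np.int32(7041), array([497.,  93.]), array([579. , -72.1]), array([96.4, 57.7]), 18.9, array([ 20.,  43., 242.])) yaw 18.9 red 170 zmed 0.0264
(np.int32(2504), array([19., 85.]), array([ 501.4, -506.1]), array([57.3, 80.7]), 20.6, array([142., 152., 151.])) yaw 110.6 red 0 zmed 0.0258
(np.int32(9289), array([311., 115.]), array([ 586.7, -224.7]), array([56.3, 96. ]), 83.4, array([ 30.,  30., 247.])) yaw -6.6 red 262 zmed 0.0262
(np.int32(2565), array([551., 221.]), array([692.5, -14.5]), array([52.1, 65.3]), 3.2, array([ 40.,  19., 150.])) yaw 93.2 red 0 zmed 0.0301
(np.int32(4560), array([125., 297.]), array([ 724.8, -416.1]), array([95.6, 57.6]), 1.2, array([ 20., 245., 247.])) yaw 1.2 red 37 zmed 0.026
(np.int32(4219), array([612., 311.]), array([803.2,  90.1]), array([101.1,  91.1]), 8.6, array([105., 197., 244.])) yaw 8.6 red 0 zmed 0.0317
zmed 50.57299409250528
ymin [-48.13415609 -47.68569175]
-45 [-26.95  23.56] 50.69
-35 [-27.05  23.69] 50.56
-25 [-26.78  23.6 ] 50.58
-15 [-27.29  23.58] 50.56
-5 [-26.87  34.32] 50.46
red 0
```

View pics/w11.png

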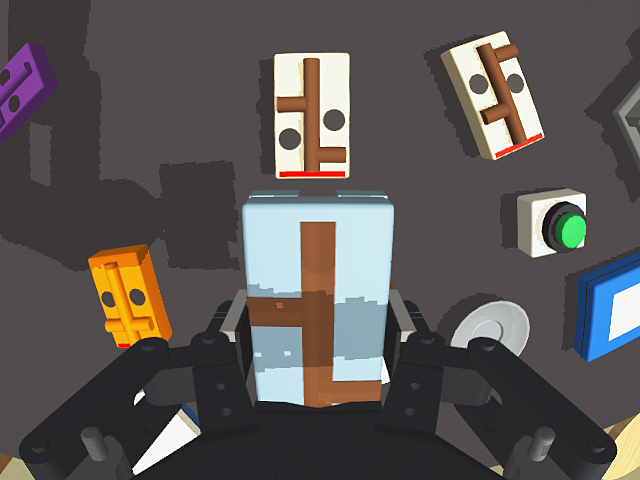

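```bash
python3 - <<'E'
from h import *
delta([.5869,-.2230,.135],tgt(83.4))
E
```

```text
shift mm (tool at start) [ -4.  -85.2 100.7] rotvec [-0.0019  0.0013  0.003 ] after-turn shift [ -4.4 -85.4 100.6] rows>= 3.2
```

Request:
move_arm:
  series: "-1 -21 10 -0.0019 0.0013 0.003 40;-1 -22 20 0 0 0 40;-1 -22 25 0 0 0 40;-1 -20.5 25 0 0 0 40;0 0 12 0 0 0 40"

```text
t: 21.13
ee_pos: [0.5804, -0.2217, 0.1394]
tcp_rot: [-0.005, 0.748, 0.664, -0.002]
ft_force: [-0.9, 1.2, -2.4]
gripper_width: 0.0505
```

Request:
move_arm:
  series: "0 0 0 0 0 0 40;0 0 0 0 0 0 40;0 0 0 0 0 0 40;0 0 0 0 0 0 40"

```text
t: 21.47
ee_pos: [0.5905, -0.2238, 0.1471]
tcp_rot: [0.004, 0.747, 0.665, 0.002]
ft_force: [-0.3, 0.2, -0.7]
gripper_width: 0.0506
```

```bash
python3 - <<'E'
from h import *
st();look('wrist','w12');delta([.5869,-.2230,.12],tgt(83.4))
E
```

```text
t 21.47 pos [ 590.5 -223.8  147.1] yawx 83.4 z [ 0.0074 -0.0028 -1.    ] F [-0.3  0.2 -0.7] w 50.6 j6 -1.93
shift mm (tool at start) [ 0.1 -3.7 26.9] rotvec [0.0071 0.0017 0.0004] after-turn shift [ 0.1 -3.5 26.9] rows>= 0.7
```

View pics/w12.png

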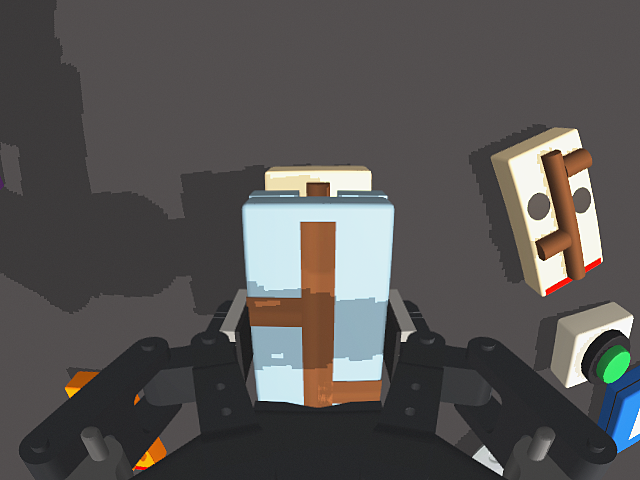

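Request:
move_arm:
  series: "0 -1.5 8 0.004 0.001 0 40;0 -1 8 0 0 0 40;0 0 6 0 0 0 40;0 0 3 0 0 0 40;0 0 0 0 0 0 40"

```text
t: 21.93
ee_pos: [0.5847, -0.2215, 0.1174]
tcp_rot: [-0.003, 0.746, 0.665, -0.001]
ft_force: [-0.1, 0.6, -1.4]
gripper_width: 0.0508
```

Request:
move_arm:
  series: "0 0 0 0 0 0 40;0 0 0 0 0 0 40;0 0 0 0 0 0 40"

```text
t: 22.18
ee_pos: [0.5861, -0.2223, 0.1198]
tcp_rot: [-0.001, 0.746, 0.665, -0.0]
ft_force: [1.0, 1.2, -2.0]
gripper_width: 0.0504
```

```bash
python3 - <<'E'
from h import *
st();delta([.5869,-.2230,.1046],tgt(83.4))
E
```

```text
t 22.18 pos [ 586.1 -222.3  119.8] yawx 83.42 z [-7.e-04  7.e-04 -1.e+00] F [ 1.   1.2 -2. ] w 50.4 j6 -1.93
shift mm (tool at start) [-0.6  0.9 15.2] rotvec [-0.0008 -0.0006  0.0004] after-turn shift [-0.6  0.9 15.2] rows>= 0.4
```

Request:
move_arm:
  series: "-0.5 0.8 4 0 0 0 40;0 0 4 0 0 0 40;0 0 4 0 0 0 40;0 0 2 0 0 0 40;0 0 0 0 0 0 40"

```text
t: 22.6
ee_pos: [0.5864, -0.2226, 0.1049]
tcp_rot: [-0.001, 0.747, 0.665, -0.0]
ft_force: [-0.2, 0.9, -2.0]
gripper_width: 0.0508
```

Request:
move_arm:
  series: "0 0 1 0 0 0 40;0 0 0.5 0 0 0 40;0 0 0 0 0 0 40;0 0 0 0 0 0 40"

```text
t: 22.93
ee_pos: [0.5864, -0.2227, 0.1044]
tcp_rot: [-0.001, 0.747, 0.665, -0.0]
ft_force: [-1.6, 1.2, 4.3]
gripper_width: 0.0507
```

Request:
move_arm:
  series: "0 0 0 0 0 0 85;0 0 0 0 0 0 85;0 0 0 0 0 0 85;0 0 0 0 0 0 85;0 0 0 0 0 0 85"

```text
t: 23.35
ee_pos: [0.5865, -0.2227, 0.1037]
tcp_rot: [-0.001, 0.747, 0.665, -0.0]
ft_force: [-1.2, 0.1, 0.7]
gripper_width: 0.0849
```

```bash
python3 - <<'E'
from h import *
st();delta([.5869,-.2230,.0780],tgt(83.4))
look('wrist','w13')
E
python3 held.py w13
```

```text
t 23.35 pos [ 586.5 -222.7  103.7] yawx 83.42 z [-0.0014  0.0011 -1.    ] F [-1.2  0.1  0.7] w 84.9 j6 -1.93
shift mm (tool at start) [-0.2  0.5 25.7] rotvec [-0.0016 -0.001   0.0004] after-turn shift [-0.2  0.5 25.7] rows>= 0.6
zmed 49.95132718859843
ymin [-48.1398301  -47.67589502]
-45 [-27.01  23.66] 50.13
-35 [-27.13  23.81] 49.94
-25 [-26.8   23.69] 49.92
-15 [-27.2   23.61] 49.85
-5 [-27.28  23.57] 49.73
red 0
```

Top at 53.8 mm: home.

Request:
move_arm:
  series: "0 0 8 0 0 0 85;0 0 8 0 0 0 85;0 0 6 0 0 0 85;0 0 3.5 0 0 0 85;0 0 0 0 0 0 85"

```text
t: 23.82
ee_pos: [0.5852, -0.2221, 0.0764]
tcp_rot: [-0.003, 0.747, 0.665, -0.001]
ft_force: [0.1, -0.8, -0.6]
gripper_width: 0.085
```

Request:
move_arm:
  series: "0 0 0 0 0 0 45;0 0 0 0 0 0 45;0 0 0 0 0 0 45;0 0 0 0 0 0 45;0 0 0 0 0 0 45"

```text
t: 24.23
ee_pos: [0.587, -0.223, 0.0791]
tcp_rot: [-0.0, 0.746, 0.665, 0.0]
ft_force: [0.4, -0.5, 1.2]
gripper_width: 0.0547
```

Request:
move_arm:
  series: "0 0 0 0 0 0 45;0 0 0 0 0 0 45"

```text
t: 24.4
ee_pos: [0.587, -0.223, 0.0791]
tcp_rot: [-0.0, 0.747, 0.665, 0.0]
ft_force: [1.5, -0.7, 1.4]
gripper_width: 0.0543
```

Request:
move_arm:
  series: "0 0 -20 0 0 0 45;0 0 -40 0 0 0 45;0 0 -40 0 0 0 45;0 0 -40 0 0 0 45;0 0 -40 0 0 0 45"

```text
t: 24.82
ee_pos: [0.5853, -0.2221, 0.258]
tcp_rot: [-0.003, 0.746, 0.665, -0.001]
ft_force: [0.9, -0.9, -3.0]
gripper_width: 0.055
```

Request:
move_arm:
  series: "0 0 -40 0 0 0 45;0 0 -20 0 0 0 45;0 0 0 0 0 0 45"

```text
t: 25.07
ee_pos: [0.5889, -0.2239, 0.325]
tcp_rot: [0.004, 0.746, 0.665, 0.002]
ft_force: [1.3, 0.3, -2.4]
gripper_width: 0.0546
```

```bash
python3 bay.py 40 -98.3 220; python3 - <<'E'
from h import *
delta([.68,.20,.31],tgt(127))
E
```

```text
t 25.07 pos [ 588.9 -223.9  325. ] yawx 83.43 z [ 0.0085 -0.0039 -1.    ] F [ 1.3  0.3 -2.4] w 54.6 j6 -1.93
TCP in deck mm [-190.16 -390.76  301.33] F deck [ 0.7 -0.6 -2.6]
[0.60611433 0.15532007 0.29359229]
shift mm (tool at start) [378.8 -26.6  30.1] rotvec [-0.1929  0.0862 -0.7572] after-turn shift [292.5 230.2  81.3] rows>= 9.1
shift mm (tool at start) [431.6  41.8  14.1] rotvec [ 0.0074  0.0062 -0.7604] after-turn shift [283.8 327.9  15. ] rows>= 10.4
```

Request:
move_arm:
  series: "37 0 0 0 0 -0.095 45;37 3 0 0 0 -0.095 45;36 7 0 0 0 -0.095 45;35 10 0 0 0 -0.095 45;34 14 0 0 0 -0.095 45"

```text
t: 25.48
ee_pos: [0.6055, -0.0383, 0.3139]
tcp_rot: [-0.004, 0.567, 0.823, -0.001]
ft_force: [-0.7, 0.9, -3.7]
gripper_width: 0.0543
```

Request:
move_arm:
  series: "32 17 0 0 0 -0.095 45;31 20 0 0 0 -0.095 45;29 23 0 0 0 -0.095 45;26.5 26 0 0 0 0 45;26.5 26 0 0 0 0 45"

```text
t: 25.9
ee_pos: [0.6287, 0.1444, 0.3139]
tcp_rot: [-0.004, 0.446, 0.895, -0.002]
ft_force: [1.3, -0.6, -3.7]
gripper_width: 0.0545
```

Request:
move_arm:
  series: "26.5 26 0 0 0 0 45;0 0 0 0 0 0 45;0 0 0 0 0 0 45"

```text
t: 26.15
ee_pos: [0.6335, 0.1817, 0.314]
tcp_rot: [-0.004, 0.445, 0.896, -0.002]
ft_force: [-0.3, -1.0, -3.8]
gripper_width: 0.0543
```

```bash
python3 bay.py 9 -98.3 180;  python3 - <<'E'
from h import *
look('wrist','w14')
E
python3 held.py w14 2>/dev/null
```

```text
t 26.15 pos [633.5 181.7 314. ] yawx 127.2 z [-8.5e-03 -3.0e-04 -1.0e+00] F [-0.3 -1.  -3.8] w 54.3 j6 -2.05
TCP in deck mm [ 81.18 -93.79 232.09] F deck [-1.6 -0.6 -3.5]
[0.58858381 0.14210019 0.24799717]
shift mm (tool at start) [ -4.7 -59.3  66.4] rotvec [-0.2175 -0.0052  0.0026] after-turn shift [ -4.5 -72.2  52.1] rows>= 2.1
zmed 53.073731362837314
ymin [-48.7501092  -48.66696334]
-45 [-29.14  25.08] 53.47
```

View pics/w14.png

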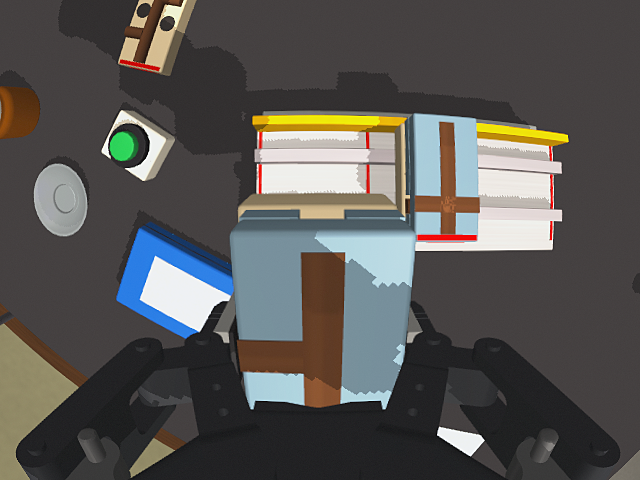

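Request:
move_arm:
  series: "-1 -18 10 -0.055 -0.001 0.001 45;-1 -18 10 -0.055 -0.001 0.001 45;-1 -18 10 -0.055 -0.001 0 45;-1 -18 10 -0.052 -0.001 0 45;0 0 0 0 0 0 45"

```text
t: 26.62
ee_pos: [0.575, 0.1313, 0.2642]
tcp_rot: [0.042, 0.447, 0.889, 0.091]
ft_force: [-1.5, -0.4, -5.6]
gripper_width: 0.0543
```

Request:
move_arm:
  series: "0 0 0 0 0 0 45;0 0 0 0 0 0 45;0 0 0 0 0 0 45"

```text
t: 26.87
ee_pos: [0.5846, 0.135, 0.2743]
tcp_rot: [0.05, 0.445, 0.889, 0.097]
ft_force: [1.3, -0.7, -3.8]
gripper_width: 0.0547
```

```bash
python3 bay.py 8 -98.3 100
```

```text
t 26.87 pos [584.6 135.  274.3] yawx 126.78 z [ 0.1758  0.1269 -0.9762] F [ 1.3 -0.7 -3.8] w 54.7 j6 -2.2
TCP in deck mm [   7.2  -101.61  207.31] F deck [-0.1 -1.3 -3.9]
[0.60115124 0.15157737 0.16955456]
shift mm (tool at start) [ 3.800e+00 -1.000e-01  1.073e+02] rotvec [ 0.008   0.0045 -0.0033] after-turn shift [  3.3   0.8 107.3] rows>= 2.6
```

Request:
move_arm:
  series: "1.5 0 25 0.004 0.003 -0.003 45;1.5 0.5 30 0 0 0 45;0 0 25 0 0 0 45;0 0 15 0 0 0 45;0 0 10 0 0 0 45"

```text
t: 27.28
ee_pos: [0.6001, 0.152, 0.1689]
tcp_rot: [0.046, 0.443, 0.89, 0.094]
ft_force: [-0.1, 0.1, -3.3]
gripper_width: 0.0542
```

Request:
move_arm:
  series: "0 0 0 0 0 0 45;0 0 0 0 0 0 45;0 0 0 0 0 0 45;0 0 0 0 0 0 45"

```text
t: 27.62
ee_pos: [0.6011, 0.1515, 0.1728]
tcp_rot: [0.049, 0.443, 0.89, 0.096]
ft_force: [0.5, 0.1, -2.7]
gripper_width: 0.0549
```

```bash
python3 bay.py 6 -98.3 80
```

```text
t 27.62 pos [601.1 151.5 172.8] yawx 127.03 z [ 0.1722  0.1275 -0.9768] F [ 0.5  0.1 -2.7] w 54.9 j6 -2.21
TCP in deck mm [  8.59 -98.27 103.21] F deck [-0.1 -0.2 -2.7]
[0.60292671 0.15291626 0.1495782 ]
shift mm (tool at start) [ 0.  -2.7 23.2] rotvec [0.0054 0.0018 0.0006] after-turn shift [-0.  -2.6 23.2] rows>= 0.6
```

Request:
move_arm:
  series: "0 -1 8 0.004 0.001 0 45;0 -1 6 0 0 0 45;0 0 5 0 0 0 45;0 0 4 0 0 0 45;0 0 0 0 0 0 45"

```text
t: 28.03
ee_pos: [0.6015, 0.153, 0.1483]
tcp_rot: [0.045, 0.443, 0.89, 0.093]
ft_force: [-5.9, -1.4, 5.4]
gripper_width: 0.0548
```

Request:
move_arm:
  series: "0 0 0 0 0 0 45;0 0 0 0 0 0 45;0 0 0 0 0 0 45"

```text
t: 28.28
ee_pos: [0.6015, 0.1529, 0.1483]
tcp_rot: [0.045, 0.443, 0.89, 0.093]
ft_force: [-4.4, -1.7, 3.5]
gripper_width: 0.0545
```

```bash
python3 bay.py 0.5 -98.3 79.3
```

```text
t 28.28 pos [601.5 152.9 148.3] yawx 127.07 z [ 0.1631  0.1253 -0.9786] F [-4.4 -1.7  3.5] w 54.5 j6 -2.21
TCP in deck mm [  4.62 -97.41  78.99] F deck [-3.7  1.2  4.4]
[0.59874914 0.14976592 0.14774427]
shift mm (tool at start) [-0.9 -4.1 -0.3] rotvec [-0.0034 -0.0018  0.0005] after-turn shift [-0.9 -4.1 -0.3] rows>= 0.1
```

Request:
move_arm:
  series: "0 0 -0.6 -0.0035 -0.001 0 45;-0.5 -1.5 0 0 0 0 45;0 -1.5 0 0 0 0 45;0 -1.5 0 0 0 0 45;0 0 0 0 0 0 45"

```text
t: 28.7
ee_pos: [0.5988, 0.1499, 0.1475]
tcp_rot: [0.048, 0.443, 0.89, 0.095]
ft_force: [0.3, 1.0, -1.3]
gripper_width: 0.055
```

```bash
python3 bay.py 0.5 -98.3 79.3
```

```text
t 28.7 pos [598.8 149.9 147.5] yawx 127.02 z [ 0.1689  0.1269 -0.9774] F [ 0.3  1.  -1.3] w 55.0 j6 -2.22
TCP in deck mm [  0.58 -98.26  79.06] F deck [ 0.6  0.6 -1.4]
[0.59874914 0.14976592 0.14774427]
shift mm (tool at start) [-0.  -0.1 -0.2] rotvec [0.0024 0.0004 0.0001] after-turn shift [-0.  -0.1 -0.2] rows>= 0.0
```

Request:
move_arm:
  series: "0 -1 0 0.001 0 0 45;0 -0.8 0 0 0 0 45;0 0 0 0 0 0 45;0 0 0 0 0 0 45"

```text
t: 29.03
ee_pos: [0.598, 0.1493, 0.1474]
tcp_rot: [0.048, 0.444, 0.89, 0.095]
ft_force: [3.9, 2.7, -1.5]
gripper_width: 0.0543
```

```bash
python3 bay.py 0.5 -98.3 79.3
```

```text
t 29.03 pos [598.  149.3 147.4] yawx 127.0 z [ 0.1696  0.1271 -0.9773] F [ 3.9  2.7 -1.5] w 54.3 j6 -2.22
TCP in deck mm [ -0.42 -98.21  79.19] F deck [ 4.3 -0.1 -2.5]
[0.59874914 0.14976592 0.14774427]
shift mm (tool at start) [-0.1  0.9 -0.1] rotvec [ 0.003   0.0007 -0.0002] after-turn shift [-0.1  0.9 -0.1] rows>= 0.0
```

Request:
move_arm:
  series: "0 0 0.4 0.003 0 0 45;0 0 0.4 0 0 0 45;0 0 0 0 0 0 45;0 0 0 0 0 0 45"

```text
t: 29.37
ee_pos: [0.5982, 0.1494, 0.1473]
tcp_rot: [0.047, 0.444, 0.89, 0.094]
ft_force: [3.4, 3.8, 3.8]
gripper_width: 0.0541
```

Request:
move_arm:
  series: "0 0 0 0 0 0 75;0 0 0 0 0 0 75;0 0 0 0 0 0 75;0 0 0 0 0 0 75"

```text
t: 29.7
ee_pos: [0.5959, 0.1486, 0.1449]
tcp_rot: [0.045, 0.443, 0.89, 0.092]
ft_force: [0.7, -0.9, 0.5]
gripper_width: 0.0749
```

Request:
move_arm:
  series: "0 0 -10 0 0 0 75;0 0 -20 0 0 0 75;0 0 -30 0 0 0 75;0 0 -30 0 0 0 75;0 0 -30 0 0 0 75"

```text
t: 30.12
ee_pos: [0.5766, 0.1337, 0.2647]
tcp_rot: [0.046, 0.444, 0.89, 0.092]
ft_force: [1.4, 0.6, -0.3]
gripper_width: 0.0747
```

Request:
move_arm:
  series: "0 30 -25 0.1 0 0 85;0 30 -25 0.1 0 0 85;0 0 0 0 0 0 85;0 0 0 0 0 0 85"

```text
t: 30.45
ee_pos: [0.6211, 0.1662, 0.326]
tcp_rot: [0.005, 0.445, 0.895, 0.006]
ft_force: [-0.7, -1.4, -0.2]
gripper_width: 0.0846
```

```bash
cat > chk.py <<'E'
from h import *
from bay import *
import sys
st(); b,d,c=look('wrist',sys.argv[1]); P=cloud('wrist',d,c); L=(P-o)@A*1000
look('side',sys.argv[1]+'s'); look('scene',sys.argv[1]+'c')
for yb in (-100,0):
  for z0,name in ((54,'top'),(26,'botface')):
    m=(abs(L[:,:,2]-z0)<2)&(abs(L[:,:,0])<80)&(abs(L[:,:,1]-yb)<42)
    q=L[m]; print(yb,name,len(q),cv2.minAreaRect(q[:,:2].astype(np.float32)),np.percentile(q[:,0],[.2,99.8]),q[:,2].mean())
E
python3 chk.py w15
```

```text
t 30.45 pos [621.1 166.2 326. ] yawx 127.13 z [ 0.013   0.0059 -0.9999] F [-0.7 -1.4 -0.2] w 84.6 j6 -2.07
-100 top 8616 ((-1.8637962341308594, -99.16253662109375), (51.91363525390625, 96.18721771240234), 89.84581756591797) [-49.68669547  45.43760674] 53.95692316656802Traceback (most recent call last):
  File "chk.py", line 9, in <module>
    q=L[m]; print(yb,name,len(q),cv2.minAreaRect(q[:,:2].astype(np.float32)),np.percentile(q[:,0],[.2,99.8]),q[:,2].mean())
                                                                             ~~~~~~~~~~~~~^^^^^^^^^^^^^^^^^^
    return _quantile_unchecked(
        a, q, axis, out, overwrite_input, method, keepdims, weights)
    return _ureduce(a,
                    func=_quantile_ureduce_func,
    ...<5 lines>...
                    overwrite_input=overwrite_input,
                    method=method)
    r = func(a, **kwargs)
    result = _quantile(arr,
                       quantiles=q,
    ...<2 lines>...
                       out=out,
                       weights=wgt)
    slices_having_nans = np.isnan(arr[-1, ...])
                                  ~~~^^^^^^^^^
IndexError: index -1 is out of bounds for axis 0 with size 0
```

View pics/w15.png

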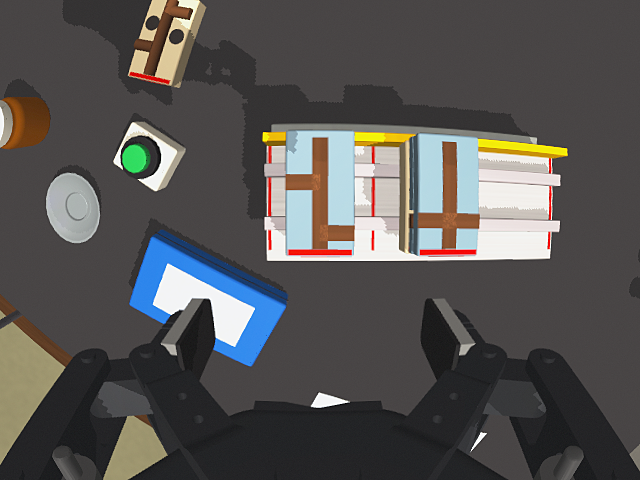

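View pics/w15s.png

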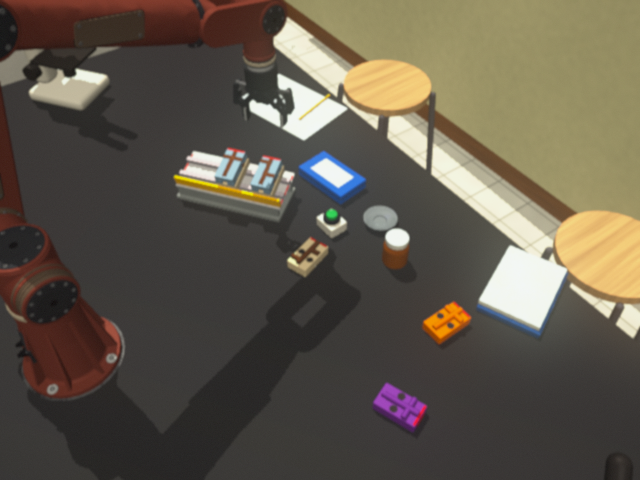

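```bash
python3 - <<'E'
from h import *
from bay import *
b=cv2.imread('pics/w15.png'); d=np.load('pics/w15.npy'); P=cloud('wrist',d); L=(P-o)@A*1000
h=cv2.cvtColor(b,cv2.COLOR_BGR2HSV); y=(cv2.inRange(h,(20,180,100),(32,255,255))>0)&(abs(L[:,:,0])<80)&(abs(L[:,:,1])<155)&(L[:,:,2]>12)
print('ledge x',np.percentile(L[y][:,0],[1,50,99]),'z',np.percentile(L[y][:,2],[1,99]))
m=(abs(L[:,:,2])<2.5)&(abs(L[:,:,0])<36)&(abs(L[:,:,1])<150); q=L[m]; lo=q[q[:,0]<0][:,0]; hi=q[q[:,0]>0][:,0]; print('rails',np.percentile(lo,[1,99]),np.percentile(hi,[1,99]),q[:,2].mean())
m=(L[:,:,2]>18)&(L[:,:,2]<26.5)&(abs(L[:,:,0])<60)&(L[:,:,1]>-40)&(L[:,:,1]<-20)
q=L[m]; print('bottom2 side',len(q),np.percentile(q,[.3,99.7],axis=0))
m=(L[:,:,2]>46)&(L[:,:,2]<52)&(abs(L[:,:,0])<60)&(L[:,:,1]>-40)&(L[:,:,1]<-15); q=L[m]; print('top2 side',len(q),np.percentile(q,[.3,99.7],axis=0))
a=b[100:280,240:580]; cv2.imwrite('pics/c15.png',cv2.resize(a,None,fx=2.3,fy=2.3,interpolation=2))
E
```

```text
ledge x [-62.99995999 -59.88007162 -55.66571178] z [12.01137241 17.87281268]
rails [-35.93304515  -3.79987538] [ 2.80488854 33.65201563] -1.7140806433042275
bottom2 side 681 [[-56.22400361 -25.88873243  18.01803158]
 [ 39.65842545 -20.90178028  26.39846391]]
top2 side 1243 [[-56.51622685 -22.87622314  46.11320368]
 [ 37.81498963 -15.03249622  51.97141282]]
```

View pics/c15.png

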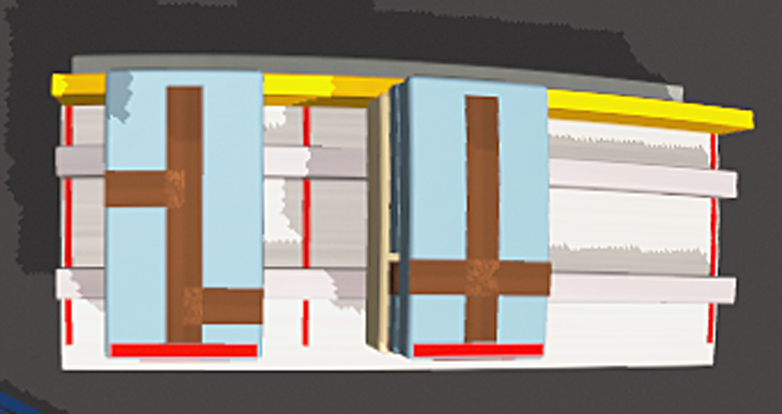

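```bash
cat > green.py <<'E'
from h import *
import sys
st(); b,d,c=look('wrist',sys.argv[1]); P=cloud('wrist',d,c); h=cv2.cvtColor(b,cv2.COLOR_BGR2HSV)
m=(cv2.inRange(h,(55,120,60),(85,255,255))>0)&(P[:,:,2]>.03)&(P[:,:,2]<.09)
q=P[m]; zt=np.percentile(q[:,2],95); t=q[q[:,2]>zt-.002]; print('green',len(q),'top z',zt,np.median(t,axis=0),'rect',cv2.minAreaRect((t[:,:2]*1000).astype(np.float32)))
E
python3 green.py w16; python3 - <<'E'
from h import *
delta([.693,-.015,.25],tgt(100))
E
```

```text
t 30.6 pos [616.9 164.4 320.5] yawx 127.02 z [ 0.0028  0.0045 -1.    ] F [ 0.2 -0.9 -0.9] w 84.6 j6 -2.07
green 674 top z 0.05251630208355407 [ 0.69229726 -0.01338687  0.05146503] rect ((693.130126953125, -13.016605377197266), (27.36698341369629, 27.29911994934082), 32.36251449584961)
shift mm (tool at start) [-189.3  -47.2   69.5] rotvec [ 0.0038 -0.0032  0.4713] after-turn shift [-189.8   44.1   70.1] rows>= 5.0
```

Request:
move_arm:
  series: "-36 -9 5 0.001 -0.001 0.094 0;-37 -5 10 0.001 -0.001 0.094 0;-38 0 10 0.001 -0.001 0.094 0;-38 4 10 0 0 0.094 0;-38 8 10 0 0 0.094 0"

```text
t: 31.07
ee_pos: [0.6989, -0.0077, 0.2753]
tcp_rot: [0.0, 0.644, 0.765, 0.001]
ft_force: [0.4, 0.8, 0.3]
gripper_width: 0.0252
```

Request:
move_arm:
  series: "0 0 0 0 0 0 0;0 0 0 0 0 0 0;0 0 0 0 0 0 0"

```text
t: 31.32
ee_pos: [0.6989, -0.0061, 0.2759]
tcp_rot: [0.0, 0.642, 0.766, 0.001]
ft_force: [0.1, 0.6, -0.2]
gripper_width: -0.0001
```

```bash
python3 green.py w17; python3 - <<'E'
from h import *
delta([.6935,-.013,.15],tgt(100))
E
```

```text
t 31.32 pos [698.9  -6.1 275.9] yawx 100.07 z [ 0.0021  0.0021 -1.    ] F [ 0.1  0.6 -0.2] w -0.1 j6 -1.86
green 1042 top z 0.05277578602926388 [ 0.69254207 -0.0138861   0.05174501] rect ((692.749267578125, -13.876747131347656), (27.616680145263672, 27.653860092163086), 10.908859252929688)
shift mm (tool at start) [ -6.8  -7.4 126.7] rotvec [ 0.0038 -0.0011  0.0024] after-turn shift [ -6.7  -6.9 126.8] rows>= 3.0
```

View pics/w17.png

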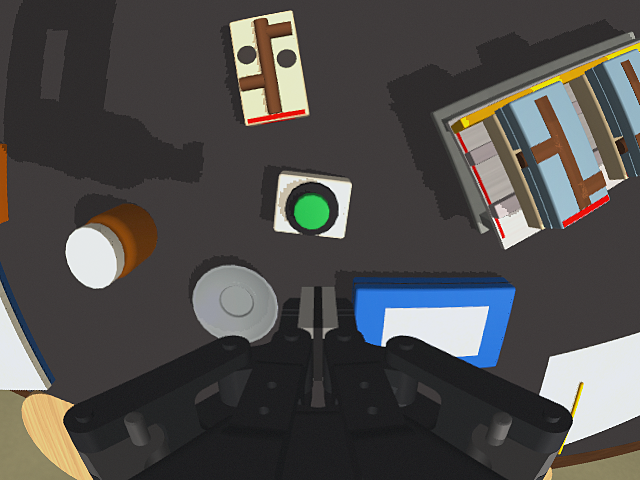

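```bash
python3 - <<'E'
from h import *
from bay import *
b=cv2.imread('pics/w17.png'); d=np.load('pics/w17.npy'); P=cloud('wrist',d); L=(P-o)@A*1000
h=cv2.cvtColor(b,cv2.COLOR_BGR2HSV); y=(cv2.inRange(h,(20,180,100),(32,255,255))>0)&(abs(L[:,:,0])<80)&(abs(L[:,:,1])<155)&(L[:,:,2]>11)
print('ledge x',np.percentile(L[y][:,0],[1,50,99]),'z',np.percentile(L[y][:,2],[1,99]))
for yb in (-100,0):
  for z0,z1,n in ((15,26.5,'bottom'),(40,52,'top')):
    m=(L[:,:,2]>z0)&(L[:,:,2]<z1)&(abs(L[:,:,0])<60)&(abs(L[:,:,1]-yb+25)<12); q=L[m]; print(yb,n,len(q),np.percentile(q,[.3,99.7],axis=0).round(1).tolist())
  m=(L[:,:,2]>52)&(L[:,:,2]<56)&(abs(L[:,:,0])<60)&(abs(L[:,:,1]-yb)<40);print('topface',L[m].mean(0),L[m][:,2].std())
delta([.6929,-.0125,.15],tgt(100))
E
```

```text
ledge x [-55.84056231 -53.20003936 -48.28313437] z [12.50907206 23.97925307]
-100 bottom 1032 [[-54.6, -135.9, 15.0], [46.3, -115.2, 26.5]]
-100 top 951 [[-49.1, -126.0, 40.1], [45.4, -123.2, 52.0]]
topface [  -2.92597698 -101.20494817   54.52421874] 0.7541746906540681
0 bottom 1099 [[-55.2, -35.7, 15.0], [47.1, -15.9, 26.5]]
0 top 990 [[-49.2, -26.1, 40.0], [43.9, -22.0, 51.9]]
topface [-23.88822315  -9.17249538  54.42374899] 0.8396914939211252
shift mm (tool at start) [ -6.2  -7.9 126.7] rotvec [ 0.0038 -0.0011  0.0024] after-turn shift [ -6.1  -7.4 126.8] rows>= 3.0
```

Request:
move_arm:
  series: "-3 -4 35 0.003 -0.001 0.002 0;-3 -4 35 0 0 0 0;0 0 35 0 0 0 0;0 0 20 0 0 0 0;0 0 0 0 0 0 0"

```text
t: 31.78
ee_pos: [0.6889, -0.0108, 0.1458]
tcp_rot: [-0.004, 0.642, 0.767, -0.003]
ft_force: [-1.2, -0.6, -0.9]
gripper_width: 0.0003
```

Request:
move_arm:
  series: "0 0 0 0 0 0 0;0 0 0 0 0 0 0"

```text
t: 31.95
ee_pos: [0.695, -0.0122, 0.1549]
tcp_rot: [0.003, 0.642, 0.766, 0.002]
ft_force: [1.0, -0.5, 0.7]
gripper_width: -0.0001
```

```bash
python3 - <<'E'
from h import *
st();delta([.6929,-.0125,.119],tgt(100))
E
```

```text
t 31.95 pos [695.  -12.2 154.9] yawx 100.08 z [ 6.1e-03 -9.0e-04 -1.0e+00] F [ 1.  -0.5  0.7] w -0.1 j6 -1.86
shift mm (tool at start) [ 0.1 -2.3 35.8] rotvec [0.0058 0.0019 0.0014] after-turn shift [ 0.  -2.1 35.9] rows>= 0.9
```

Request:
move_arm:
  series: "0 -1 10 0 0 0 0;0 -1 10 0 0 0 0;0 0 7 0 0 0 0;0 0 3 0 0 0 0;0 0 1 0 0 0 0"

```text
t: 32.37
ee_pos: [0.6917, -0.0135, 0.1209]
tcp_rot: [0.001, 0.643, 0.766, 0.0]
ft_force: [-1.0, -0.0, 2.9]
gripper_width: 0.0002
```

Request:
move_arm:
  series: "0 0 1.5 0 0 0 0;0 0 1.5 0 0 0 0;0 0 1 0 0 0 0;0 0 0 0 0 0 0"

```text
t: 32.7
ee_pos: [0.6918, -0.0135, 0.1187]
tcp_rot: [0.0, 0.643, 0.766, 0.0]
ft_force: [-4.2, 0.8, 7.9]
gripper_width: 0.0005
```

Request:
move_arm:
  series: "0 0 0 0 0 0 0;0 0 -5 0 0 0 0;0 0 -20 0 0 0 0;0 0 -40 0 0 0 0;0 0 -40 0 0 0 0"

```text
t: 33.12
ee_pos: [0.6901, -0.0134, 0.2201]
tcp_rot: [-0.001, 0.643, 0.766, -0.001]
ft_force: [1.7, -0.4, 0.3]
gripper_width: -0.0001
```

Request:
move_arm:
  series: "0 0 -40 0 0 0 0;0 0 0 0 0 0 0;0 0 0 0 0 0 0;0 0 0 0 0 0 0;0 0 0 0 0 0 0"

```text
t: 33.53
ee_pos: [0.6904, -0.0134, 0.2596]
tcp_rot: [-0.001, 0.643, 0.766, -0.001]
ft_force: [-0.1, -0.6, -0.1]
gripper_width: 0.0001
```

```bash
python3 - <<'E'
from h import *
from bay import o,A
st(); b,d,c=look('wrist','w18'); look('scene','c18')
P=cloud('wrist',d,c); L=(P-o)@A*1000
for yb in (-100,0):
  for z0,z1,n in ((15,26.5,'bottom'),(40,52,'top')):
    m=(L[:,:,2]>z0)&(L[:,:,2]<z1)&(abs(L[:,:,0])<60)&(abs(L[:,:,1]-yb+25)<12); q=L[m]; print(yb,n,len(q),np.percentile(q,[.3,99.7],axis=0).round(1).tolist())
E
```

```text
t 33.53 pos [690.4 -13.4 259.6] yawx 99.98 z [-1.7e-03 -2.0e-04 -1.0e+00] F [-0.1 -0.6 -0.1] w 0.1 j6 -1.87
-100 bottom 1204 [[-55.0, -132.2, 15.1], [45.8, -118.3, 26.5]]
-100 top 1125 [[-50.3, -126.4, 40.1], [44.6, -119.8, 52.0]]
0 bottom 1184 [[-55.5, -33.2, 15.0], [45.7, -17.5, 26.5]]
0 top 608 [[-50.4, -26.4, 40.0], [5.3, -21.1, 51.9]]
```

View pics/c18.png

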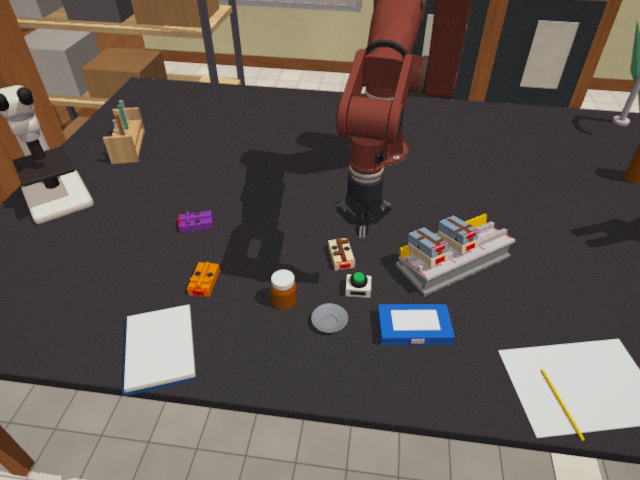

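View pics/w18.png

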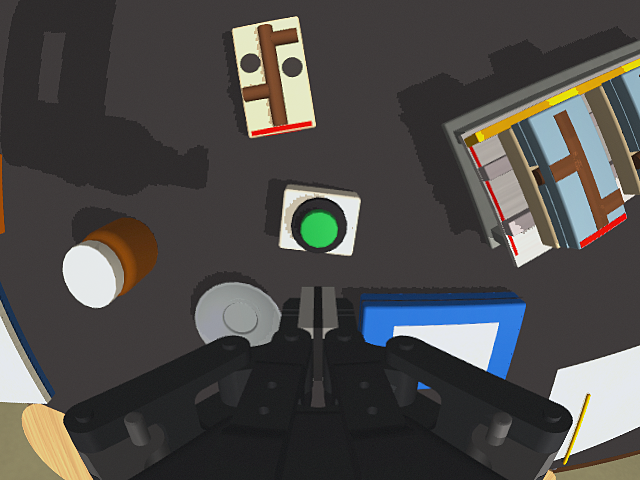

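```bash
python3 -c "
from station import env
print(env.sign_off())"
```

```text
the job is handed in; nothing more can be done
None
```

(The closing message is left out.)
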